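Load the watch tray for the overnight run test

TASK

Set up the overnight run test: lay the screwdriver that was left in the test dock across both notches of its wooden tool rest, and set every finished cuff watch squarely astride the narrow raised bar of the tray, dial up and not leaning, while the tray is still outside the dock. Then slide the loaded tray fully home into the dock and, last, throw the orange-knobbed lever all the way over to lock it. Leave the jar, the loupe and the yellow dish alone.

Things in the scene. Friction and masses are not known exactly. Their poses are not given: they have to be found in the camera images.
- tray: Loose dark wooden tray lying on the bench, plate 90 mm (local x) by 280 mm (local y), 8 mm thick; its +y end goes into the dock first. Along it a narrow blue bar stands on two thin posts; at its -y end a black upright grip. Origin: centre of its underside. 0.5 kg.
- tray_bar (a point): Middle of the flat top of the tray's blue bar, 64 mm above the bench. The bar is 18 mm wide (tray x), 214 mm long (tray y), 12 mm thick; this point is at y = +29 mm in the tray's frame. A watch seated on the bar has its feet 40 mm below this height (24 mm above the bench).
- tray_grip (a point): On the tray's black upright grip, 66 mm above the bench, at x = 0, y = -120 mm in the tray's frame. The grip is 14 mm thick (tray x), 36 mm long (tray y), its top 88 mm above the bench.
- dock: Fixed grey run-test dock, open above: two side rails 96 mm apart inside, 20 mm high, with 8 mm lips at both ends over the tray's edges (15 mm up), orange flared guides at the mouth, end wall 55 mm high, 230 mm in. Origin: middle of the mouth, on the bench; local +y runs into the bay. Tray fully home, against the end wall: its origin at x 0, y 90 mm here, axes parallel; its grip stays outside.
- watch_gold: Gold-coloured, white-dialled cuff watch, may be absent: stiff open bracelet standing like a bridge on its two feet, 54 mm wide (local x; 46 inside), 28 mm broad (y); flat upright outer faces 0 to 28 mm up; underside of its flat crossbar (28 mm wide) 40 mm up; round case 34 mm across on top, to 52 mm. Origin: midway between the feet, at their lower edge; z up through the dial. 110 g.
- watch_steel: Steel, blue-dialled cuff watch, may be absent: stiff open bracelet standing like a bridge on its two feet, 54 mm wide (local x; 46 inside), 28 mm broad (y); flat upright outer faces 0 to 28 mm up; underside of its flat crossbar (28 mm wide) 40 mm up; round case 34 mm across on top, to 52 mm. Origin: midway between the feet, at their lower edge; z up through the dial. 110 g.
- watch_rose: Copper-coloured, black-dialled cuff watch, may be absent: stiff open bracelet standing like a bridge on its two feet, 54 mm wide (local x; 46 inside), 28 mm broad (y); flat upright outer faces 0 to 28 mm up; underside of its flat crossbar (28 mm wide) 40 mm up; round case 34 mm across on top, to 52 mm. Origin: midway between the feet, at their lower edge; z up through the dial. 110 g.
- watch_black: Black, orange-dialled cuff watch, may be absent: stiff open bracelet standing like a bridge on its two feet, 54 mm wide (local x; 46 inside), 28 mm broad (y); flat upright outer faces 0 to 28 mm up; underside of its flat crossbar (28 mm wide) 40 mm up; round case 34 mm across on top, to 52 mm. Origin: midway between the feet, at their lower edge; z up through the dial. 110 g.
- driver: Loose screwdriver with a red square-section handle 110 mm long (local x), 18 by 18 mm, and a 7 mm thick steel shank 60 mm long beyond the handle's +x end. Origin: centre of the handle (9 mm above what it lies on). 90 g. At the start it lies in the dock's bay.
- rest: Fixed wooden tool rest, foot 120 by 56 mm: two uprights 10 mm thick at x = -38 and +38 mm, each with a notch open above, its floor 50 mm above the bench, 26 to 34 mm wide (y), 15 mm deep. Origin: centre of its underside; x runs from upright to upright. The screwdriver's handle lies along x over both notches, its centre then 59 mm up.
- lock_tip (a point): Centre of the orange ball (26 mm across) at the end of the lock lever beyond the dock's end wall; the lever is 70 mm long and pivots 22 mm above the bench at dock x = 0, y = 290 mm about the dock's x axis. At the start the ball leans away from the bay (dock +y).
- lock (a joint): Lock lever angle, rad: 0 leaning away from the bay, 1.0 thrown fully over towards the bay (ball swung in the dock's -y direction). It stays where it is left.
- bottle: Bystander: white jar, 44 mm across, 85 mm high; origin: centre of its underside.
- loupe: Bystander: black loupe, 38 mm across, 34 mm high; origin: centre of its underside.
- dish: Bystander: yellow dish, 66 mm across, 30 mm high; origin: centre of its underside.

How it is judged:
By the outcome, as a careful person would: the job done as asked, in the order asked, and still so for the second after the job is handed in, with the robot touching nothing.
Of watch_gold, watch_steel, watch_rose, watch_black only 3 to 4 are there at a start; the rules pass over those that are not, and their reading is None.
At some moment in a run one of tray may be knocked a few centimetres aside while the robot is not near it.
Once in a run the grip may slacken for a moment while it holds something.
It also fails if it takes over 200 s, if anything falls off the work surface, if the arm or the gripper's body presses on something with over 40 N, if the wrist force passes 120 N, or if a joint passes its speed limit or range.

ROBOT

A 6-joint arm with a two-finger parallel gripper is mounted at the origin on the work surface. World frame = base frame: x ahead of the robot, y to its left, z up, the work surface at z = 0. Lengths are in m, angles in rad, forces in N, time in s.
With the tool pointing down it reaches from about 0.35 to 0.975 m from the base axis. Payload 4.9 kg.
Tool frame: the origin (TCP) lies at the very end of the fingers, on their centre line; the grasp point (between the pads) lies 19 mm behind it (ctrl.tcp_to_grasp is the z of the grasp point in the tool frame, in m); z points along the fingers, y is the line along which they close (so a half turn about z gives the same grasp; the last joint's range is limited). The gripper opens to 85 mm and grips with 20 to 120 N. Pads are 22 mm wide; open, the fingers measure 114 mm over their backs; the gripper's body (76 mm by 85 mm) begins 54 mm behind the grasp point. The pads swing forward as they close: fully open they stand 13 mm farther back than shut.
Start: joints at [1.084, 0.053, 1.613, -0, 1.476, -0.119], TCP at [0.225, 0.583, 0.231] pointing down, gripper open.
Joint ranges: [-3.01, 3.01], [-1.01, 2.22], [0.06, 2.58], [-1.02, 4.17], [0.09, 2.62], [-3.14, 3.14]. Speed limits (rad/s): [2.57, 2.57, 3.14, 3.14, 3.14, 3.14].

INTERFACE

Orientations are given as a rotation vector (axis times angle).
In Python, from station import ctrl, eyes, job, nets gives the robot as it stands. The module is installed in compiled form; this text tells all that it offers.
- The arm moves only by the tool jog_arm, never from a script. Its argument "commands" is one flat list of numbers, 7 for each row, row after row: the shift along the tool's x, y, z each as a share of 0.06 m, from -1 to 1, then the turn, a rotation vector about the tool's x, y, z each as a share of 0.1 rad, from -1 to 1, then the finger opening in mm, from 0 to 85.4. In form: [x, y, z, ax, ay, az, grip, x, y, z, ax, ay, az, grip, ...]. A call has 1 to 20 rows; each row shifts and turns the commanded pose from where the row before left it, along the tool's axes as they then stand; what a row does not reach is not made up. A row lasts 1/8 s, in which the tool goes at most 62.5 mm and 10.7 degrees, less where a joint would pass 70% of its speed; a pose out of reach is approached as far as the arm can. A call with a number of a shift or a turn outside -1 to 1 is refused whole. A call with a gripper value outside its range is refused whole. The fingers move at their own pace and stop on an object; "newtons" is the grip in N (left out, the last holds). Time passes only in rows, so rows that do not move let the fingers close. It gives the time, the measured TCP pose, the force, the opening and the grip force at its end, in the units of the state.
- ctrl.get_obs(): the state, without advancing time (a new reading comes with each control period).
- eyes.get_image(name): name is "scene" or "top" or "wrist"; returns a dict with "image" (420x560x3 uint8, red, green, blue), "z_map" (420x560 float32, m along the optical axis (not along the pixel's ray), 0 where there is no reading), "K" (3x3 intrinsics, pixels), "cam_to_world" (4x4, takes a point from camera to world coordinates). Camera axes: x right, y up, looking along -z (the intrinsics and any distortion apply to the point x, -y, -z); pixel columns grow to the right and rows downward; lengths in m; the calibration is good to about 2 mm. The wrist camera is an equidistant fisheye: a pixel r from the principal point sees the ray r / f radians off the axis. A picture is of the moment at which its call begins.
- job.finish_job(): hands the job in; it is judged then, once.
Trained networks look in the newest picture that a camera, given by its name, has taken for a name from the list of things; names that differ only in an ending like _2 or _b are one class to them, and where a whole thing is asked for, a point or a joint stands for the part that bears it (a point fixed in the world has none). Each returns a list of dicts, best first, with "p" (0 to 1); they miss things now and then, are a little off and sometimes report something else, mostly with a low value. They report only what shows in the picture. A call takes as long as a camera call.
- nets.silhouettes(camera, name): "mask" (420x560 bool, what is visible of it) and "bbox" ([left, top, right, bottom] in pixels, round what is visible of it).
The state is a dict: "t": time; "q": joint angles; "dq": joint speeds; "effort": joint torques, N m; "tool_pos": TCP position; "tool_rot": TCP orientation; "contact_force": force on the tool from outside, world axes, zero at the start; "wrist_torque": the same for the moment, N m; "opening": finger opening in m; "grip_force": force on a finger pad.
Only numpy, scipy, OpenCV 4.12 (cv2) and the standard library are available. Lean on these libraries where they do the work, as an engineer would, in place of code of your own. Each camera call takes 0.05 s, during which the arm holds its last target. There are 200 camera calls.

## Working session

There is one attempt and no reset: what is moved stays moved. The work goes in short steps, Python scripts to look and compute and a tool call to move; the robot and the scene stay as the last step left them, time stands still between calls to the robot, and variables do not carry over. Pictures are saved under pics/ and viewed, at most 14 in all, crops included, and the job is handed in when it is done.

Besides the shell and the picture viewer there is one more tool, called after "Request:" in YAML: its name, and indented under it one key for each argument. jog_arm: Moves the arm, as the interface text tells. Shift numbers are shares of 0.06 m and turn numbers shares of 0.1 rad, none past 1 either way. Its arguments: {"type":"object","properties":{"commands":{"type":"array","items":{"type":"number"}},"newtons":{"type":"number"}},"required":["commands"]}

```bash
mkdir -p pics; ls
cat > h.py <<'E'
import numpy as np, cv2
from station import ctrl, eyes, job, nets
from scipy.spatial.transform import Rotation as R
def save(name,fn):
    d=eyes.get_image(name); cv2.imwrite('pics/'+fn,cv2.cvtColor(d['image'],cv2.COLOR_RGB2BGR)); return d
def cloud(d):
    z=d['z_map'];K=d['K'];v,u=np.mgrid[0:420,0:560]
    p=np.stack([(u-K[0,2])/K[0,0]*z,-(v-K[1,2])/K[1,1]*z,-z],-1)
    T=d['cam_to_world'];w=p@T[:3,:3].T+T[:3,3];w[z<=0]=np.nan
    return w
E
python3 - <<'E'
from h import *
for n in ['scene','top']:
    d=save(n,n+'0.png');print(n,d['K'],d['cam_to_world'])
    w=cloud(d)
    np.save(n+'.npy',w)
    for k in ['tray','tray_grip','dock','watch_gold','watch_steel','watch_rose','watch_black','driver','rest','lock_tip','bottle','loupe','dish']:
        r=nets.silhouettes(n,k)
        for o in r[:2]:
            q=w[o['mask']];q=q[~np.isnan(q[:,0])]
            print(k,round(o['p'],2),np.round(o['bbox']),np.round(np.median(q,0),3) if len(q) else '', np.round(np.percentile(q,98,axis=0),3) if len(q) else '')
o=ctrl.get_obs();print(o['t'],o['tool_pos'],o['tool_rot'],ctrl.tcp_to_grasp)
E
```

```text
pics
scene [[521.82769466   0.         291.83812528]
 [  0.         521.82769466 213.83225082]
 [  0.           0.           1.        ]] [[ 0.23358191 -0.62215827  0.74723395  1.40322466]
 [ 0.97220443  0.13674304 -0.19005233 -0.20530628]
 [ 0.01606359  0.77085694  0.63680573  0.76557123]
 [ 0.          0.          0.          1.        ]]
tray 0.69 [116. 185. 248. 247.] [ 0.482 -0.221  0.011] [ 0.528 -0.084  0.083]
tray 0.47 [270. 238. 292. 273.] [ 0.67  -0.037  0.04 ] [ 0.682 -0.015  0.056]
tray_grip 0.68 [117. 181. 251. 246.] [ 0.483 -0.222  0.011] [ 0.528 -0.085  0.083]
dock 0.87 [258. 161. 421. 229.] [0.503 0.154 0.014] [0.555 0.307 0.086]
watch_gold 0.77 [217. 247. 237. 279.] [ 0.67  -0.148  0.042] [ 0.682 -0.134  0.056]
watch_steel 0.61 [140. 249. 163. 287.] [ 0.65  -0.293  0.042] [ 0.664 -0.271  0.056]
watch_rose 0.59 [269. 236. 293. 270.] [ 0.671 -0.037  0.041] [ 0.683 -0.02   0.056]
watch_rose 0.3 [379. 197. 437. 243.] [0.622 0.259 0.012] [0.644 0.318 0.066]
watch_black 0.68 [317. 215. 344. 248.] [0.619 0.082 0.039] [0.634 0.101 0.056]
watch_black 0.36 [116. 185. 248. 248.
[... 1678 characters left out ...]
6]
watch_black 0.67 [248. 200. 262. 220.] [0.601 0.078 0.047] [0.631 0.096 0.057]
watch_black 0.37 [156. 238. 176. 242.] [0.506 0.301 0.092] [0.518 0.315 0.1  ]
driver 0.67 [211. 248. 270. 256.] [0.494 0.102 0.015] [0.502 0.196 0.023]
rest 0.56 [167. 193. 211. 219.] [0.613 0.258 0.008] [0.641 0.316 0.064]
lock_tip 0.74 [247. 201. 260. 222.] [0.599 0.079 0.046] [0.628 0.097 0.057]
lock_tip 0.63 [159. 236. 178. 245.] [0.506 0.301 0.091] [0.517 0.316 0.1  ]
loupe 0.47 [262. 150. 276. 163.] [0.755 0.043 0.03 ] [0.774 0.06  0.038]
dish 0.98 [216. 140. 235. 165.] [0.771 0.158 0.014] [0.794 0.183 0.032]
1.4 [0.22471281 0.58319702 0.23132609] [-5.74469439e-01 -3.08862040e+00 -7.76831736e-05] -0.0187
```

View images.

Run:
```python
import cv2
t=cv2.imread('pics/top0.png')[130:300,150:430];s=cv2.imread('pics/scene0.png')[150:320,110:450]
cv2.imwrite('pics/a.png',cv2.resize(t,None,fx=2.8,fy=2.8,interpolation=cv2.INTER_CUBIC))
cv2.imwrite('pics/b.png',cv2.resize(s,None,fx=2.3,fy=2.3,interpolation=cv2.INTER_CUBIC))
```

```text
(no output)
```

View pics/a.png

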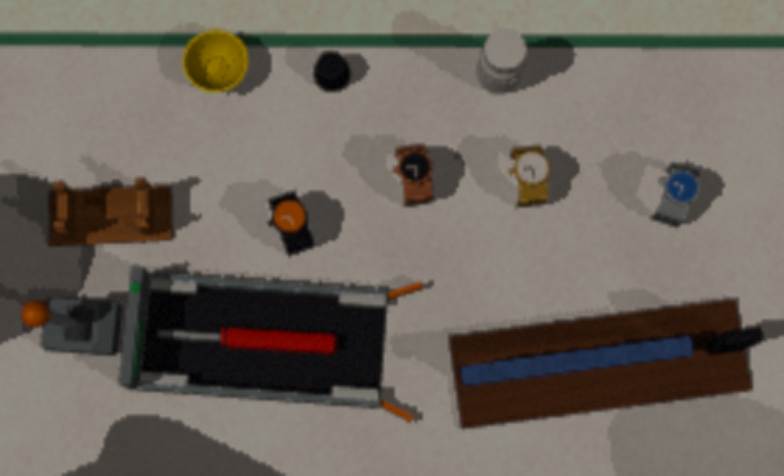

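View pics/b.png

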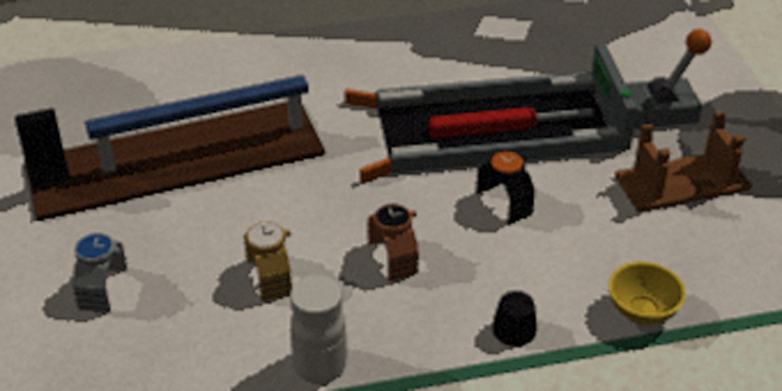

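```bash
cat >> h.py <<'E'
def sel(ws,c,r,z0,z1):
    P=np.concatenate([w.reshape(-1,3) for w in ws]);P=P[~np.isnan(P[:,0])]
    return P[(np.hypot(P[:,0]-c[0],P[:,1]-c[1])<r)&(P[:,2]>z0)&(P[:,2]<z1)]
def rect(P):
    (c,s,a)=cv2.minAreaRect((P[:,:2]*1000).astype(np.float32))
    if s[0]<s[1]: s=(s[1],s[0]);a+=90
    return np.round(np.array([c[0],c[1],s[0],s[1],(a+90)%180-90]),1)
E
python3 - <<'E'
from h import *
S=np.load('scene.npy');T=np.load('top.npy')
for n,c in dict(gold=(.655,-.148),steel=(.637,-.291),rose=(.657,-.039),black=(.61,.08)).items():
    for nm,ws in (('S',[S]),('T',[T]),('ST',[S,T])):
        P=sel(ws,c,.05,.006,.036);Q=sel(ws,c,.045,.047,.07)
        print(n,nm,len(P),rect(P),'case',len(Q),rect(Q),Q[:,2].max().round(4))
# tray
for nm,ws in (('S',[S]),('T',[T])):
    P=sel(ws,(.48,-.22),.2,.059,.069);P=P[(P[:,1]<-.07)&(P[:,0]<.56)];print('bar',nm,len(P),rect(P),np.median(P[:,2]))
    P=sel(ws,(.48,-.22),.2,.005,.0115);P=P[(P[:,1]<-.06)&(P[:,0]<.56)];print('plate',nm,len(P),rect(P))
    P=sel(ws,(.5,-.34),.08,.072,.1);print('grip',nm,len(P),rect(P),P[:,2].max())
    P=sel(ws,(.5,.14),.22,.017,.024);P=P[(P[:,1]<.25)&(P[:,1]>-.06)&(P[:,0]<.57)];print('rails',nm,len(P),rect(P))
    P=sel(ws,(.5,.22),.1,.045,.06);P=P[P[:,1]<.27];P=P[P[:,0]<.57];print('wall',nm,len(P),rect(P))
    P=sel(ws,(.505,.302),.03,.077,.11);print('ball',nm,len(P),P.mean(0),P.min(0),P.max(0))
    P=sel(ws,(.495,.10),.12,.012,.024);P=P[(abs(P[:,0]-.495)<.03)&(P[:,1]<.165)];print('drv',nm,len(P),rect(P),P[:,2].max())
    P=sel(ws,(.615,.258),.08,.045,.08);print('rest',nm,len(P),rect(P),P[:,2].max())
E
```

```text
gold S 188 [ 653.2 -150.    70.2   62.3  -58.2] case 203 [ 654.2 -147.7   37.5   37.2  -11.1] 0.0578
gold T 72 [ 650.8 -151.1   83.3   69.2  -36.4] case 120 [ 652.8 -147.    34.9   30.8  -88.1] 0.0579
gold ST 260 [ 655.7 -149.9   83.    72.6  -45.4] case 323 [ 653.1 -146.8   37.5   37.2  -86.1] 0.0579
steel S 214 [ 652.5 -284.    80.6   47.4  -36.7] case 218 [ 638.5 -291.1   37.2   35.8   45.4] 0.058
steel T 84 [ 631.3 -297.    89.3   80.6  -31.3] case 125 [ 633.6 -290.3   35.6   33.    89.1] 0.0581
steel ST 298 [ 635.  -294.6   94.    83.8  -40.8] case 343 [ 637.7 -290.5   37.7   37.3  -44.6] 0.0581
rose S 209 [666.1 -38.5  80.3  66.1 -26.6] case 198 [654.9 -37.9  35.8  35.3  48. ] 0.0597
rose T 70 [648.9 -40.6  85.5  82.2 -79.1] case 120 [654.  -37.5  34.   32.8 -41.5] 0.0599
rose ST 279 [650.2 -36.3  87.1  86.  -65.9] case 318 [654.  -36.5  36.6  34.6 -54.1] 0.0599
black S 197 [610.4  77.3  89.5  59.3  64.7] case 170 [606.2  81.5  37.   33.  -50.2] 0.0575
black T 73 [608.1  74.1  83.1  75.6   6.3] case 116 [604.7  80.2  33.3  32.6  77. ] 0.0594
black ST 270 [606.8  77.3  93.8  80.
[... 382 characters left out ...]
3037  0.29400722 0.07771741] [0.52057071 0.31818822 0.10380266]
drv S 324 [494.2  93.6 135.3  38.7 -80.4] 0.023822717337110055
rest S 336 [590.1 257.   97.9  89.3   2.9] 0.07097121277489582
bar T 516 [ 472.8 -215.6  272.    18.6  -82.3] 0.06302228980049751
plate T 2231 [ 421.5 -239.3  356.5  276.4  -89.8]
grip T 85 [ 488.9 -334.2   35.9   14.   -82.3] 0.09360040222354171
rails T 673 [494.2 104.5 291.5 128.8  86.2]
wall T 218 [500.7 225.4 110.6  14.3  -4.4]
ball T 81 [0.50600904 0.30573029 0.09351404] [0.49483089 0.2944742  0.08242515] [0.51829596 0.31795733 0.10822247]
drv T 251 [492.9  99.  123.3  17.6  86.3] 0.023255462972527896
rest T 172 [589.9 257.   98.8  86.5   2.4] 0.0699744105649609
```

```bash
cat >> h.py <<'E'
def plan(segs,step=.045,turn=.085):
    """segs: (x,y,z,psi_deg,grip_mm[,nrows]); vertical tool; prints rounded rows, error carried along"""
    o=ctrl.get_obs();p=np.array(o['tool_pos'],float);M=R.from_rotvec(o['tool_rot']);rows=[]
    print('from',p.round(4),psi(o).round(1))
    for s in segs:
        t=np.array(s[:3]);a=np.radians(s[3])
        G=R.from_matrix(np.array([[np.cos(a),np.sin(a),0],[np.sin(a),-np.cos(a),0],[0,0,-1]]))
        ang=(M.inv()*G).magnitude()
        n=s[5] if len(s)>5 else max(1,int(np.ceil(max(np.linalg.norm(t-p)/step,ang/turn))))
        for k in range(n,0,-1):
            d=np.round(M.inv().apply((t-p)/k)/.06,2);w=np.round((M.inv()*G).as_rotvec()/k/.1,2)
            if abs(d).max()>1 or abs(w).max()>1: print('TOO BIG')
            rows.append([*d,*w,s[4]]);p=p+M.apply(d*.06);M=M*R.from_rotvec(w*.1)
    rows=np.array(rows)+0.
    print(len(rows),'rows')
    for i in range(0,len(rows),20): print('['+','.join(f'{v:g}' for v in rows[i:i+20].ravel())+']')
def psi(o):
    x=R.from_rotvec(o['tool_rot']).as_matrix()[:,0];return np.degrees(np.arctan2(x[1],x[0]))
def wcloud(d):
    z=d['z_map'];K=d['K'];v,u=np.mgrid[0:420,0:560]
    x=(u-K[0,2])/K[0,0];y=(v-K[1,2])/K[1,1];r=np.hypot(x,y)+1e-9;s=np.tan(np.minimum(r,1.5))/r
    p=np.stack([x*s*z,-y*s*z,-z],-1);T=d['cam_to_world'];w=p@T[:3,:3].T+T[:3,3];w[(z<=0)|(r>1.4)]=np.nan
    return w
E
python3 - <<'E'
from h import *
plan([(.56,.10,.30,90,85)])
E
```

```text
from [0.2247 0.5832 0.2313] 158.9
15 rows
[-0.54,-0.37,-0.08,0,0,0.8,85,-0.57,-0.32,-0.08,0,0,0.8,85,-0.59,-0.28,-0.08,0,0,0.8,85,-0.61,-0.23,-0.08,0,0,0.8,85,-0.63,-0.18,-0.07,0,0,0.8,85,-0.64,-0.13,-0.08,0,0,0.8,85,-0.65,-0.07,-0.07,0,0,0.8,85,-0.65,-0.02,-0.08,0,0,0.8,85,-0.65,0.03,-0.07,0,0,0.8,85,-0.65,0.08,-0.08,0,0,0.81,85,-0.64,0.13,-0.07,0,0,0.8,85,-0.63,0.18,-0.08,0,0,0.81,85,-0.61,0.24,-0.07,0,0,0.8,85,-0.59,0.28,-0.08,0,0,0.81,85,-0.56,0.33,-0.07,0,0,0.8,85]
```

Request:
jog_arm:
  commands: [-0.54,-0.37,-0.08,0,0,0.8,85,-0.57,-0.32,-0.08,0,0,0.8,85,-0.59,-0.28,-0.08,0,0,0.8,85,-0.61,-0.23,-0.08,0,0,0.8,85,-0.63,-0.18,-0.07,0,0,0.8,85,-0.64,-0.13,-0.08,0,0,0.8,85,-0.65,-0.07,-0.07,0,0,0.8,85,-0.65,-0.02,-0.08,0,0,0.8,85,-0.65,0.03,-0.07,0,0,0.8,85,-0.65,0.08,-0.08,0,0,0.81,85,-0.64,0.13,-0.07,0,0,0.8,85,-0.63,0.18,-0.08,0,0,0.81,85,-0.61,0.24,-0.07,0,0,0.8,85,-0.59,0.28,-0.08,0,0,0.81,85,-0.56,0.33,-0.07,0,0,0.8,85,0,0,0,0,0,0,85]

```text
t: 3.4
tool_pos: [0.561, 0.0983, 0.2999]
tool_rot: [2.225, 2.217, 0.0]
contact_force: [0.5, -0.4, -0.9]
opening: 0.0847
grip_force: 0.0
```

Run:
```python
from h import *
d=save('wrist','w1.png');np.savez('w1.npz',**d);print(d['K'],d['cam_to_world'].round(3));w=wcloud(d)
print(psi(ctrl.get_obs()),np.nanmin(w,(0,1)),np.nanmax(w,(0,1)))
```

```text
[[325.1922621    0.         278.32989312]
 [  0.         325.1922621  204.46606713]
 [  0.           0.           1.        ]] [[ 1.     0.003  0.001  0.562]
 [-0.003  0.95   0.311  0.178]
 [ 0.    -0.311  0.95   0.442]
 [ 0.     0.     0.     1.   ]]
89.92227869366279 [-1.30743204 -1.72390251 -0.70318856] [1.65754002 0.73000061 0.41159519]
```

View pics/w1.png

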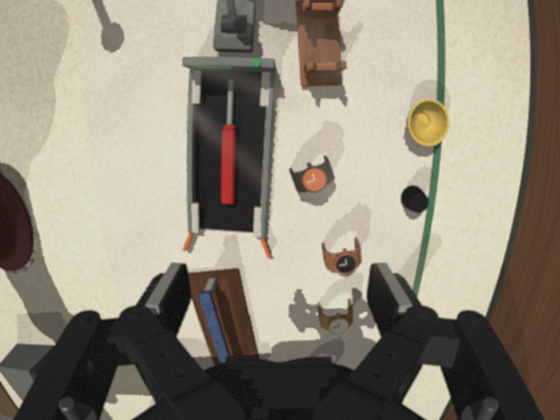

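```bash
cat >> h.py <<'E'
def clean(w,d,tol=.006):
    z=d['z_map'];k=np.ones((3,3));w=w.copy();w[(cv2.dilate(z,k)-cv2.erode(z,k))>tol]=np.nan;return w
def pca(P):
    Q=P[:,:2]-P[:,:2].mean(0);u,s,v=np.linalg.svd(Q,full_matrices=False);a=np.degrees(np.arctan2(v[0,1],v[0,0]));return (a+90)%180-90,s/np.sqrt(len(P))
E
python3 - <<'E'
from h import *
d=dict(np.load('w1.npz'));w=wcloud(d);wc=clean(w,d,.012)
im=d['image'].astype(int)
red=(im[...,0]>110)&(im[...,1]<60)&(im[...,2]<60)
m=red&(abs(w[...,0]-.495)<.04)&(abs(w[...,1]-.1)<.1);P=w[m];print('drv',len(P),rect(P),np.median(P[:,2]),pca(P))
T=np.load('top.npy');S=np.load('scene.npy')
for f,c in (('top0',T),('scene0',S)):
    i=cv2.imread(f'pics/{f}.png').astype(int);m=(i[...,2]>100)&(i[...,1]<50)&(i[...,0]<50)&(abs(c[...,0]-.495)<.04)&(abs(c[...,1]-.1)<.1);P=c[m];print('drv',f,len(P),rect(P),np.median(P[:,2]),pca(P))
for n,c in dict(rose=(.6545,-.0375),black=(.6055,.081)).items():
    for z0,z1 in ((.008,.036),(.03,.047),(.048,.065)):
        P=sel([wc],c,.042,z0,z1);print(n,z0,len(P),rect(P),pca(P))
P=sel([w],(.615,.26),.09,.052,.075);P=P[P[:,0]>.575];print('rest',len(P),rect(P),pca(P),P[:,2].max())
for f,c in (('T',T),('S',S)):
    P=sel([c],(.615,.26),.09,.045,.075);P=P[P[:,0]>.575];print('rest',f,len(P),rect(P),pca(P))
    P=sel([c],(.615,.26),.09,.005,.02);P=P[P[:,0]>.575];print('foot',f,len(P),rect(P),np.median(P[:,2]))
P=sel([w],(.615,.26),.09,.005,.02);P=P[P[:,0]>.575];print('foot w',len(P),rect(P),np.median(P[:,2]))
P=sel([wc],(.5,.14),.22,.017,.024);P=P[(P[:,1]<.2)&(P[:,1]>-.0)&(P[:,0]<.57)];print('rails',len(P),rect(P))
for sgn in (-1,1):
    Q=P[(P[:,0]-.49)*sgn>0];print(Q[:,:2].mean(0),pca(Q),np.percentile((Q[:,0]-.065*(Q[:,1]-.1)),[2,50,98]))
P=sel([w],(.5,.22),.1,.045,.06);P=P[P[:,1]<.27];P=P[P[:,0]<.57];print('wall',len(P),rect(P))
np.save('w1.npy',w)
E
```

```text
drv 687 [491.   94.3 108.3  19.4  86.3] 0.017340558474362 (np.float64(85.34409932451774), array([0.02937222, 0.00518468]))
drv top0 196 [491.4  92.5 104.6  13.7  86.6] 0.016549553403349293 (np.float64(86.55582408498836), array([0.02953333, 0.00393363]))
drv scene0 167 [493.4  92.2 103.1  18.4  84.4] 0.019993832417821378 (np.float64(86.66813467250341), array([0.02926705, 0.00427084]))
rose 0.008 65 [653.  -34.4  51.4  26.1   8.4] (np.float64(13.986016888921938), array([0.0227415 , 0.00839833]))
rose 0.03 205 [653.  -34.3  50.4  26.   10.5] (np.float64(13.026245794360904), array([0.01865863, 0.00752823]))
rose 0.048 346 [653.8 -34.8  31.4  30.9  61.4] (np.float64(82.5960411575087), array([0.00842605, 0.00780682]))
black 0.008 50 [605.1  84.1  49.7  24.3  20.7] (np.float64(20.07689660507151), array([0.0237475 , 0.00723443]))
black 0.03 265 [605.3  83.5  49.7  25.3  21. ] (np.float64(21.865114503437724), array([0.01999465, 0.00755792]))
black 0.048 480 [604.7  83.8  32.5  30.6  57.7] (np.float64(58.11413079836785), array([0.0083382 , 0.00770974]))
rest 316 [615.6 259.8  86.1  45.1 -87. ] (np.float64(-85.29608379927316), array([0.03769336, 0.01745218])) 0.06706894799142926
rest T 149 [615.6 258.   86.6  46.9 -87.3] (np.float64(-85.96871763151927), array([0.03814799, 0.01437347]))
foot T 590 [638.7 261.5 176.6 123.8 -89.6] 0.007647721968381815
rest S 292 [614.9 258.2  89.3  48.5 -87. ] (np.float64(-87.28217207653688), array([0.03811337, 0.01602727]))
foot S 875 [640.4 260.4 176.6 121.9  88.6] 0.00969853293998324
foot w 2678 [614.8 260.4 120.7  56.1 -86.6] 0.00778623615146351
rails 2333 [492.4 100.  206.8 109.9  86.1]
[0.44993571 0.09559801] (np.float64(87.85001751130324), array([0.06094153, 0.01684998])) [0.43776542 0.44337805 0.4910676 ]
[0.52624251 0.1028537 ] (np.float64(85.28093565509144), array([0.05704113, 0.02296451])) [0.48947331 0.54012749 0.54725489]
wall 1011 [501.5 227.1 111.2  14.2  -4. ]
```

Run:
```python
from h import *
plan([(.4915,.0932,.06,86.4,42),(.4915,.0932,.003,86.4,42,3),(.4915,.0932,.003,86.4,0,4),(.4915,.0932,.15,86.4,0,4)])
```

```text
from [0.5602 0.0995 0.2996] 89.9
17 rows
[-0.02,-0.19,0.67,0,0,0.1,42,-0.02,-0.19,0.66,0,0,0.1,42,-0.02,-0.19,0.67,0,0,0.1,42,-0.02,-0.19,0.66,0,0,0.1,42,-0.03,-0.19,0.67,0,0,0.11,42,-0.03,-0.19,0.66,0,0,0.1,42,0,0,0.32,0,0,0,42,0,0,0.32,0,0,0,42,0,0,0.31,0,0,0,42,0,0,0,0,0,0,0,0,0,0,0,0,0,0,0,0,0,0,0,0,0,0,0,0,0,0,0,0,0,0,-0.61,0,0,0,0,0,0,-0.61,0,0,0,0,0,0,-0.61,0,0,0,0,0,0,-0.62,0,0,0,0]
```

Request:
jog_arm:
  commands: [-0.02,-0.19,0.67,0,0,0.1,42,-0.02,-0.19,0.66,0,0,0.1,42,-0.02,-0.19,0.67,0,0,0.1,42,-0.02,-0.19,0.66,0,0,0.1,42,-0.03,-0.19,0.67,0,0,0.11,42,-0.03,-0.19,0.66,0,0,0.1,42,0,0,0.32,0,0,0,42,0,0,0.32,0,0,0,42,0,0,0.31,0,0,0,42,0,0,0,0,0,0,0,0,0,0,0,0,0,0,0,0,0,0,0,0,0,0,0,0,0,0,0,0]
  newtons: 60

```text
t: 5.08
tool_pos: [0.4918, 0.0936, 0.004]
tool_rot: [2.287, 2.152, 0.002]
contact_force: [0.6, -0.2, -1.3]
opening: 0.0166
grip_force: 61.7
```

Run:
```python
from h import *
plan([(.4915,.0932,.15,86.4,0,4),(.6152,.2592,.15,93,0),(.6152,.2592,.15,93,0,2)])
```

```text
from [0.4918 0.0936 0.004 ] 86.5
11 rows
[0,0,-0.61,0,0,0,0,0,0,-0.61,0,0,0.01,0,0,0,-0.61,0.01,0,0,0,-0.01,0,-0.6,0,0,0.01,0,0.58,0.38,0,0,0,-0.23,0,0.57,0.39,0,0,0,-0.23,0,0.56,0.4,0,0,0,-0.23,0,0.55,0.41,0,0,0,-0.23,0,0.54,0.43,0,0,0,-0.23,0,0,0,0,0,0,0,0,0,0,0,0,0,0,0]
```

Request:
jog_arm:
  commands: [0,0,-0.61,0,0,0,0,0,0,-0.61,0,0,0,0,0,0,-0.61,0,0,0,0,0,0,-0.6,0,0,0,0,0.58,0.38,0,0,0,-0.23,0,0.57,0.39,0,0,0,-0.23,0,0.56,0.4,0,0,0,-0.23,0,0.55,0.41,0,0,0,-0.23,0,0.54,0.43,0,0,0,-0.23,0,0,0,0,0,0,0,0,0,0,0,0,0,0,0]

```text
t: 6.45
tool_pos: [0.614, 0.2594, 0.1488]
tool_rot: [-2.161, -2.28, 0.002]
contact_force: [-0.2, -0.3, -1.8]
opening: 0.0168
grip_force: 61.9
```

```bash
cat >> h.py <<'E'
def redfit():
    for n in ('scene','top'):
        d=eyes.get_image(n);c=cloud(d);i=d['image'].astype(int);p=ctrl.get_obs()['tool_pos']
        m=(i[...,0]>100)&(i[...,1]<55)&(i[...,2]<55)&(np.hypot(c[...,0]-p[0],c[...,1]-p[1])<.12);P=c[m]
        print(n,len(P),rect(P) if len(P) else '',np.percentile(P[:,2],[5,50,95]).round(4))
    return d
E
python3 - <<'E'
from h import *
redfit();save('scene','s2.png')
i=cv2.imread('pics/s2.png')[100:280,300:500];cv2.imwrite('pics/s2c.png',cv2.resize(i,None,fx=3,fy=3))
plan([(.6152,.2592,.06,93,0,4),(.6152,.2592,.054,93,0,2)])
E
```

```text
scene 77 [614.3 268.1  80.3  13.4 -86.8] [0.1634 0.1653 0.1678]
top 5 [606.7 306.3   8.5   3.8  57.5] [0.1598 0.1619 0.165 ]
from [0.614  0.2589 0.1492] 93.0
6 rows
[0,0,0.37,0,0,0,0,0,0.01,0.37,0,0,0,0,0,0,0.37,0,0,0,0,0,0.01,0.38,0,0,0.01,0,0,0,0.05,0,0,0,0,0,0,0.05,0,0,0,0]
```

View pics/s2c.png

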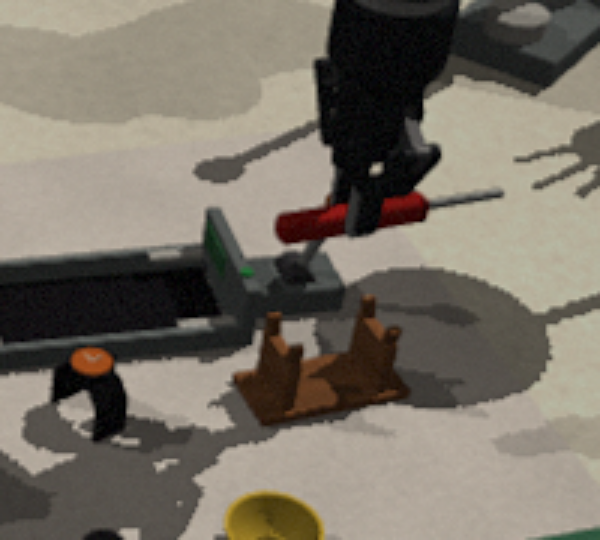

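Run:
```python
from h import *
d=eyes.get_image('scene');K=d['K'];T=d['cam_to_world']
for u,v in ((392.5,176),(442,169)):
    r=T[:3,:3]@np.array([(u-K[0,2])/K[0,0],-(v-K[1,2])/K[1,1],-1]);print((T[:3,3]+r*(.156-T[2,3])/r[2]).round(4))
```

```text
[0.6149 0.2035 0.156 ]
[0.6132 0.3134 0.156 ]
```

Request:
jog_arm:
  commands: [0,0,0.37,0,0,0,0,0,0.01,0.37,0,0,0,0,0,0,0.37,0,0,0,0,0,0.01,0.38,0,0,0,0,0,0,0.04,0,0,0,0,0,0,0,0,0,0,0]

```text
t: 7.4
tool_pos: [0.6158, 0.2599, 0.0571]
tool_rot: [-2.16, -2.281, 0.0]
contact_force: [-0.5, -0.1, -0.2]
opening: 0.0168
grip_force: 61.9
```

Request:
jog_arm:
  commands: [0,0,0.04,0,0,0,0,0,0,0,0,0,0,0]

```text
t: 7.65
tool_pos: [0.616, 0.26, 0.0555]
tool_rot: [2.16, 2.28, 0.001]
contact_force: [0.2, 0.4, -0.7]
opening: 0.0164
grip_force: 61.9
```

Request:
jog_arm:
  commands: [0,0,0.03,0,0,0,0,0,0,0,0,0,0,0,0,0,0,0,0,0,40,0,0,0,0,0,0,40,0,0,0,0,0,0,40,0,0,-0.6,0,0,0,40,0,0,-0.7,0,0,0,40,0,0,-0.7,0,0,0,40,0,0,-0.7,0,0,0,60]

```text
t: 8.78
tool_pos: [0.6156, 0.2598, 0.2165]
tool_rot: [2.161, 2.281, 0.0]
contact_force: [0.2, 0.7, 0.0]
opening: 0.057
grip_force: 0.0
```

Run:
```python
from h import *
d=redfit()
# black watch grasp: tool y along watch x (21deg) -> psi=111
a=21
plan([(.605,.0825,.12,90+a,80),(.605,.0825,.004,90+a,72,4)])
```

```text
scene 225 [588.3 281.2 154.9  78.7 -41.9] [0.0675 0.0701 0.0728]
top 96 [616.9 224.9  40.2  16.9 -84. ] [0.0625 0.0672 0.0711]
from [0.6188 0.2608 0.2227] 93.1
9 rows
[-0.59,-0.08,0.34,0.02,0,-0.62,80,-0.59,-0.12,0.34,0.02,0,-0.63,80,-0.58,-0.15,0.34,0.03,0,-0.62,80,-0.56,-0.19,0.34,0.02,0,-0.63,80,-0.56,-0.22,0.34,0.03,-0.01,-0.62,80,0,0,0.48,0,0,0,72,0,0,0.48,0,0,0,72,0,0,0.49,0,0,0,72,0.01,0,0.48,0,0,0,72]
```

Request:
jog_arm:
  commands: [-0.59,-0.08,0.34,0.02,0,-0.62,80,-0.59,-0.12,0.34,0.02,0,-0.63,80,-0.58,-0.15,0.34,0.03,0,-0.62,80,-0.56,-0.19,0.34,0.02,0,-0.63,80,-0.56,-0.22,0.34,0.03,0,-0.62,70,0,0,0.48,0,0,0,70,0,0,0.48,0,0,0,70,0,0,0.49,0,0,0,70,0,0,0.48,0,0,0,70,0,0,0,0,0,0,70,0,0,0,0,0,0,40,0,0,0,0,0,0,40,0,0,0,0,0,0,40]
  newtons: 50

```text
t: 10.5
tool_pos: [0.5999, 0.0807, -0.0019]
tool_rot: [-1.776, -2.582, 0.013]
contact_force: [0.1, 0.0, 0.5]
opening: 0.0532
grip_force: 53.6
```

```bash
cat >> h.py <<'E'
def tray(d=None,show=True):
    """tray pose from top view: blue bar colour + grip"""
    d=d or eyes.get_image('top');c=cloud(d);i=d['image'].astype(int)
    m=(i[...,2]>i[...,0]+25)&(c[...,2]>.055)&(c[...,2]<.075)&(c[...,0]<.56)
    P=c[m];r=rect(P);a=r[4] if r[4]>0 else r[4]+180
    P=P[:,:2]; g=c[(c[...,2]>.076)&(c[...,2]<.1)&(abs(c[...,0]-np.nanmean(P[:,0]))<.09)&(c[...,1]<np.nanmin(P[:,1])+.02)]
    print('bar',len(P),r,'tray yaw',a-90,'grip',len(g),rect(g)[:2] if len(g)>10 else '')
    return d
E
python3 - <<'E'
from h import *
o=ctrl.get_obs();print(o['tool_pos'],o['opening'])
tray()
E
```

```text
[ 0.59987636  0.08069816 -0.00193118] 0.05321646072036304
bar 324 [ 469.  -186.8  213.1   17.6  -82.6] tray yaw 7.400000000000006 grip 82 [ 488.8 -333.4]
```

Run:
```python
from h import *
plan([(.5999,.0807,.13,111,40,4),(.4606,-.1212,.13,97.5,40),(.4606,-.1212,.13,97.5,40,2)])
```

```text
from [ 0.5999  0.0807 -0.002 ] 111.0
12 rows
[0,-0.01,-0.55,-0.03,0,0,40,0,0,-0.55,-0.03,-0.01,0,40,0,0,-0.55,-0.03,0,0,40,0,0,-0.55,-0.02,-0.01,0,40,-0.38,-0.56,0,0,0,0.39,40,-0.41,-0.55,0,0,0,0.39,40,-0.43,-0.53,0,0,0,0.39,40,-0.45,-0.51,0,0,0,0.39,40,-0.47,-0.5,0,0,0,0.4,40,-0.48,-0.48,0,0,0.01,0.39,40,0,0,0,0,0,0,40,0,0,0,0,0,0,40]
```

Request:
jog_arm:
  commands: [0,0,-0.55,-0.03,0,0,40,0,0,-0.55,-0.03,-0.01,0,40,0,0,-0.55,-0.03,0,0,40,0,0,-0.55,-0.02,-0.01,0,40,-0.38,-0.56,0,0,0,0.39,40,-0.41,-0.55,0,0,0,0.39,40,-0.43,-0.53,0,0,0,0.39,40,-0.45,-0.51,0,0,0,0.39,40,-0.47,-0.5,0,0,0,0.4,40,-0.48,-0.48,0,0,0,0.39,40,0,0,0,0,0,0,40,0,0,0,0,0,0,40]

```text
t: 12.05
tool_pos: [0.461, -0.1207, 0.1296]
tool_rot: [-2.071, -2.362, 0.001]
contact_force: [0.5, 0.5, -1.1]
opening: 0.0533
grip_force: 58.0
```

Run:
```python
from h import *
tray(save('top','t3.png'));save('scene','s3.png')
i=cv2.imread('pics/s3.png')[80:270,100:330];cv2.imwrite('pics/s3c.png',cv2.resize(i,None,fx=3,fy=3))
plan([(.4606,-.1212,.05,97.5,40,3),(.4606,-.1212,.026,97.5,40,2)])
```

```text
bar 83 [ 467.  -186.3  206.9   16.4  -83.3] tray yaw 6.700000000000003 grip 83 [ 488.7 -333.7]
from [ 0.4613 -0.1202  0.1297] 97.6
5 rows
[0,0,0.44,0,0,0,40,-0.01,-0.01,0.44,0,0,0.01,40,0,0,0.45,-0.01,0,0,40,0,0,0.2,0,0,0,40,0,0,0.2,0,0,0,40]
```

View pics/s3c.png

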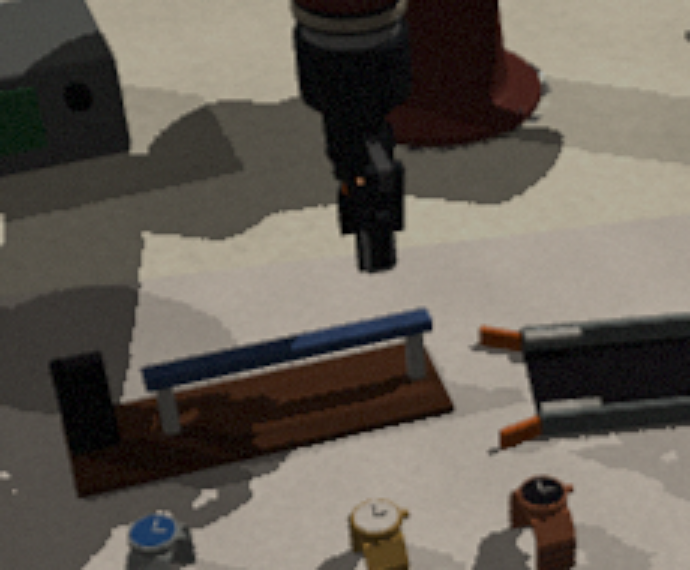

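Request:
jog_arm:
  commands: [0,0,0.44,0,0,0,40,0,0,0.44,0,0,0,40,0,0,0.45,0,0,0,40,0,0,0.2,0,0,0,40,0,0,0.2,0,0,0,40,0,0,0,0,0,0,40]

```text
t: 12.9
tool_pos: [0.4607, -0.1206, 0.0254]
tool_rot: [-2.07, -2.362, 0.002]
contact_force: [0.2, 0.5, -1.4]
opening: 0.0534
grip_force: 57.9
```

Request:
jog_arm:
  commands: [0,0,0.03,0,0,0,40,0,0,0.03,0,0,0,40,0,0,0,0,0,0,40]

```text
t: 13.28
tool_pos: [0.4611, -0.1211, 0.0226]
tool_rot: [2.071, 2.362, -0.001]
contact_force: [-0.2, -0.2, -1.3]
opening: 0.0536
grip_force: 58.0
```

Request:
jog_arm:
  commands: [0,0,0.02,0,0,0,40,0,0,0.01,0,0,0,40,0,0,0,0,0,0,40]

```text
t: 13.65
tool_pos: [0.4612, -0.1211, 0.022]
tool_rot: [-2.071, -2.362, 0.002]
contact_force: [-5.7, 2.0, 9.0]
opening: 0.0534
grip_force: 59.2
```

Request:
jog_arm:
  commands: [0,0,0,0,0,0,68,0,0,0,0,0,0,68,0,0,-0.3,0,0,0,68,0,0,-0.6,0,0,0,72,0,0,-0.7,0,0,0,72,0,0,-0.7,0,0,0,72,0,0,0,0,0,0,72,0,0,0,0,0,0,72]

```text
t: 14.65
tool_pos: [0.4606, -0.1207, 0.1578]
tool_rot: [-2.071, -2.361, 0.002]
contact_force: [-0.7, -0.3, -0.1]
opening: 0.0721
grip_force: 0.0
```

Run:
```python
from h import *
d=save('wrist','w2.png');np.savez('w2.npz',**d);tray(save('top','t4.png'))
w=wcloud(d);wc=clean(w,d,.012)
for n,c in dict(rose=(.6545,-.0375),gold=(.6535,-.147),steel=(.637,-.2905),black=(.461,-.121)).items():
    k=.024 if n=='black' else 0
    for z0,z1 in ((.008,.036),(.03,.047),(.048,.065)):
        P=sel([wc],c,.042,z0+k,z1+k)
        if len(P)>15: print(n,z0,len(P),rect(P))
plan([(.654,-.0365,.12,100,72),(.654,-.0365,-.001,100,72,4),(.654,-.0365,-.001,100,72,1)])
```

```text
bar 68 [482.  -30.  513.1  56.4  84.1] tray yaw -5.900000000000006 grip 81 [ 488.9 -333.2]
rose 0.008 463 [629.1 -39.7  26.5   6.9 -81.4]
rose 0.03 521 [635.  -38.7  27.   17.7 -83.1]
rose 0.048 732 [652.  -35.8  32.   31.4  45.6]
gold 0.008 420 [ 651.  -146.3   52.5   26.7    7.3]
gold 0.03 453 [ 650.8 -146.    51.5   27.4    8.4]
gold 0.048 627 [ 651.6 -146.5   31.9   31.4   52.8]
steel 0.048 120 [ 636.2 -294.9   21.7   16.3   -9.1]
black 0.008 235 [ 461.5 -120.6   52.3   26.4    7.4]
black 0.03 1956 [ 461.3 -120.9   83.8   51.9  -83. ]
black 0.048 1530 [ 461.5 -121.2   32.9   32.7  -38. ]
from [ 0.46   -0.1205  0.1566] 97.5
10 rows
[0.19,0.68,0.12,-0.01,0,-0.09,72,0.19,0.68,0.12,-0.01,0,-0.09,72,0.18,0.68,0.12,0,0,-0.09,72,0.17,0.68,0.12,-0.01,-0.01,-0.08,72,0.17,0.69,0.13,0,0,-0.09,72,0,0,0.5,0,0,0,72,0,0,0.5,0,0,0,72,0,0,0.51,0,0,0,72,0,0,0.5,0,0,0,72,0,0,0,0,0,0,72]
```

View pics/w2.png

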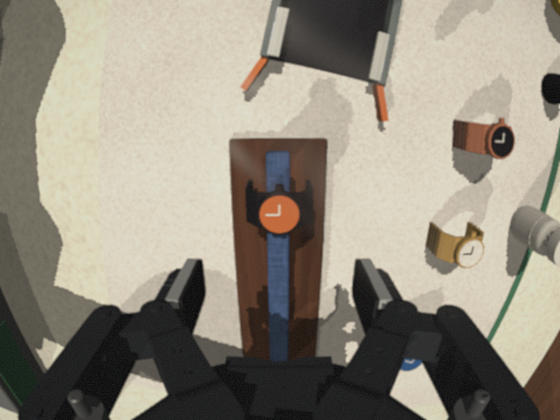

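Request:
jog_arm:
  commands: [0.19,0.68,0.12,0,0,-0.05,72,0.19,0.68,0.12,0,0,-0.05,72,0.18,0.68,0.12,0,0,-0.05,72,0.17,0.68,0.12,0,0,-0.05,72,0.17,0.69,0.13,0,0,-0.05,72,0,0,0.5,0,0,0,72,0,0,0.5,0,0,0,72,0,0,0.51,0,0,0,72,0,0,0.5,0,0,0,72,0,0,0,0,0,0,72,0,0,0,0,0,0,40,0,0,0,0,0,0,40,0,0,0,0,0,0,40]

```text
t: 16.38
tool_pos: [0.6566, -0.0389, 0.0024]
tool_rot: [2.041, 2.387, 0.0]
contact_force: [0.7, -0.5, -1.0]
opening: 0.0533
grip_force: 53.6
```

Run:
```python
from h import *
d=eyes.get_image('top');np.savez('t5.npz',**d);tray(d)
p=ctrl.get_obs()['tool_pos']
plan([(*p[:2],.13,99,40,4),(.4669,-.1688,.13,97.5,40),(.4669,-.1688,.13,97.5,40,2)])
```

```text
bar 338 [482.8 -30.5 513.8  58.7  84.5] tray yaw -5.5 grip 82 [ 488.6 -333.7]
from [ 0.6564 -0.0388  0.0021] 98.9
12 rows
[0,0,-0.53,0,0,0,40,0,0,-0.53,0,0,0,40,0,0,-0.54,0,0,-0.01,40,0,0,-0.53,0.01,0.01,0,40,-0.27,-0.58,0,0,0,0.04,40,-0.28,-0.57,0,0,0,0.04,40,-0.28,-0.57,0,0,0,0.05,40,-0.28,-0.57,0,0,0,0.04,40,-0.29,-0.58,0,0,0,0.05,40,-0.28,-0.57,0,0,0,0.04,40,0,0,0,0,0,0,40,0,0,0,0,0,0,40]
```

Request:
jog_arm:
  commands: [0,0,-0.53,0,0,0,40,0,0,-0.53,0,0,0,40,0,0,-0.54,0,0,0,40,0,0,-0.53,0,0,0,40,-0.27,-0.58,0,0,0,0.04,40,-0.28,-0.57,0,0,0,0.04,40,-0.28,-0.57,0,0,0,0.05,40,-0.28,-0.57,0,0,0,0.04,40,-0.29,-0.58,0,0,0,0.05,40,-0.28,-0.57,0,0,0,0.04,40,0,0,0,0,0,0,40,0,0,0,0,0,0,40]

```text
t: 17.92
tool_pos: [0.4667, -0.1683, 0.1296]
tool_rot: [2.072, 2.36, -0.0]
contact_force: [0.6, 0.3, -1.5]
opening: 0.0529
grip_force: 53.7
```

```bash
sed -i 's/&(c\[...,0\]<.56)$/\&(c[...,0]<.56)\&(c[...,1]<-.02)\&(c[...,1]>-.36)/' h.py
cat >> h.py <<'E'
def wtray():
    """wrist: plate fit + items on the bar"""
    d=eyes.get_image('wrist');w=wcloud(d);i=d['image'].astype(int)
    m=(i[...,2]>i[...,0]+15)&(w[...,2]>.055)&(w[...,2]<.075)&(w[...,0]<.56)&(w[...,1]<-.02);P=w[m];print('wbar',len(P),rect(P))
    wc=clean(w,d,.012);return d,w,wc
E
python3 - <<'E'
from h import *
tray();wtray()
plan([(.4669,-.1688,.05,97.5,40,3),(.4669,-.1688,.028,97.5,40,2)])
E
```

```text
bar 105 [ 460.  -123.4   85.2   16.3  -82.3] tray yaw 7.700000000000003 grip 83 [ 488.9 -333.8]
wbar 3164 [ 463.6 -146.8  136.    17.6  -81.9]
from [ 0.467  -0.168   0.1294] 97.5
5 rows
[0,0,0.44,0,0,0,40,-0.01,0,0.44,0,0,0,40,0,0,0.44,0,0.01,0,40,0,0,0.19,0,0,0,40,0,0,0.18,0,0,0,40]
```

Request:
jog_arm:
  commands: [0,0,0.44,0,0,0,40,-0.01,0,0.44,0,0,0,40,0,0,0.44,0,0,0,40,0,0,0.19,0,0,0,40,0,0,0.18,0,0,0,40,0,0,0.02,0,0,0,40,0,0,0.02,0,0,0,40,0,0,0,0,0,0,40]

```text
t: 19.02
tool_pos: [0.4669, -0.1692, 0.0261]
tool_rot: [2.072, 2.36, -0.001]
contact_force: [-0.7, 0.4, -0.3]
opening: 0.0532
grip_force: 53.6
```

Seating now; release, rise, look.

Request:
jog_arm:
  commands: [0,0,0.02,0,0,0,40,0,0,0,0,0,0,40,0,0,0,0,0,0,68,0,0,0,0,0,0,68,0,0,-0.3,0,0,0,68,0,0,-0.6,0,0,0,72,0,0,-0.7,0,0,0,72,0,0,-0.7,0,0,0,72,0,0,0,0,0,0,72,0,0,0,0,0,0,72]

```text
t: 20.27
tool_pos: [0.4664, -0.1688, 0.1626]
tool_rot: [2.072, 2.361, -0.001]
contact_force: [0.0, 0.7, -1.4]
opening: 0.0723
grip_force: 0.0
```

Run:
```python
from h import *
d,w,wc=wtray();tray()
for n,c,k in (('gold',(.652,-.1465),0),('black',(.461,-.121),.024),('rose',(.467,-.169),.024)):
    for z0,z1 in ((.03,.046),(.048,.065)):
        P=sel([wc],c,.03,z0+k,z1+k)
        if len(P)>15: print(n,z0,len(P),rect(P),P[:,2].max())
plan([(.652,-.147,.12,97.8,72),(.652,-.147,.0,97.8,72,4),(.652,-.147,-.0,97.8,72,1)])
```

```text
wbar 2930 [ 469.3 -184.9  213.3   18.   -82.5]
bar 67 [ 458.1 -117.4   72.1   15.8  -85.8] tray yaw 4.200000000000003 grip 101 [ 473.6 -243.6]
gold 0.03 505 [ 650.1 -147.1   50.3   27.     7. ] 0.04592996949999495
gold 0.048 690 [ 651.9 -146.7   31.9   31.6   60.9] 0.0545956026040309
black 0.03 1399 [ 461.6 -121.4   53.8   52.8  -35.3] 0.06979248645854663
black 0.048 1717 [ 463.4 -124.9   47.6   33.   -55.5] 0.07946014563643175
rose 0.03 1243 [ 467.5 -166.1   54.7   54.5  -41.3] 0.06993403788366354
rose 0.048 1494 [ 466.6 -165.8   33.1   33.    51.8] 0.07883519507140024
from [ 0.4656 -0.1684  0.1608] 97.5
10 rows
[-0.01,0.63,0.13,-0.01,0,-0.01,72,-0.01,0.62,0.14,0,0,-0.01,72,-0.01,0.63,0.13,-0.01,0,-0.01,72,-0.01,0.62,0.14,0,0,-0.02,72,-0.02,0.63,0.14,-0.01,-0.01,-0.01,72,0,0,0.5,0,0,0,72,0,0,0.5,0,0,0,72,0,0,0.5,0,0,0,72,0,0,0.5,0,0,0,72,0,0,0,0,0,0,72]
```

Request:
jog_arm:
  commands: [-0.01,0.63,0.13,0,0,-0.01,72,-0.01,0.62,0.14,0,0,-0.01,72,-0.01,0.63,0.13,0,0,-0.01,72,-0.01,0.62,0.14,0,0,-0.02,72,-0.02,0.63,0.14,0,0,-0.01,72,0,0,0.5,0,0,0,72,0,0,0.5,0,0,0,72,0,0,0.5,0,0,0,72,0,0,0.5,0,0,0,72,0,0,0,0,0,0,72,0,0,0,0,0,0,40,0,0,0,0,0,0,40,0,0,0,0,0,0,40]

```text
t: 22.0
tool_pos: [0.6537, -0.148, 0.0025]
tool_rot: [2.064, 2.366, -0.0]
contact_force: [0.2, 1.1, -1.5]
opening: 0.0533
grip_force: 52.7
```

Run:
```python
from h import *
tray();p=ctrl.get_obs()['tool_pos']
plan([(*p[:2],.13,97.7,40,4),(.4731,-.2163,.13,97.5,40),(.4731,-.2163,.13,97.5,40,2)])
```

```text
bar 235 [ 475.5 -239.3  102.    16.9  -82.1] tray yaw 7.900000000000006 grip 81 [ 488.9 -334.3]
from [ 0.6535 -0.148   0.0022] 97.8
11 rows
[0,0,-0.53,0,0,0,40,0,0,-0.53,0,0,0.01,40,0,0,-0.54,0,0.01,0,40,0,0,-0.53,0.01,0,0.01,40,-0.15,-0.63,0,0,0,0.01,40,-0.15,-0.62,0,0,0,0.01,40,-0.14,-0.63,0,0,0,0,40,-0.15,-0.62,0,0,0,0.01,40,-0.14,-0.63,0,0,0,0,40,0,0,0,0,0,0,40,0,0,0,0,0,0,40]
```

Request:
jog_arm:
  commands: [0,0,-0.53,0,0,0,40,0,0,-0.53,0,0,0,40,0,0,-0.54,0,0,0,40,0,0,-0.53,0,0,0,40,-0.15,-0.63,0,0,0,0.01,40,-0.15,-0.62,0,0,0,0.01,40,-0.14,-0.63,0,0,0,0,40,-0.15,-0.62,0,0,0,0.01,40,-0.14,-0.63,0,0,0,0,40,0,0,0,0,0,0,40,0,0,0,0,0,0,40]

```text
t: 23.42
tool_pos: [0.4733, -0.2164, 0.1297]
tool_rot: [2.068, 2.363, -0.001]
contact_force: [0.2, -0.4, -1.3]
opening: 0.0531
grip_force: 52.9
```

Run:
```python
from h import *
tray();d,w,wc=wtray();o=ctrl.get_obs();print(o['opening'])
cv2.imwrite('pics/w5.png',cv2.cvtColor(d['image'],cv2.COLOR_RGB2BGR))
plan([(.4731,-.2163,.05,97.5,40,3),(.4731,-.2163,.028,97.5,40,2)])
```

```text
bar 120 [ 462.  -144.3  153.6   16.6  -82.5] tray yaw 7.5 grip 0 
wbar 3702 [ 466.1 -168.7  197.9   17.7  -82.5]
0.053279747803449407
from [ 0.4736 -0.2162  0.1295] 97.7
5 rows
[0,0,0.44,0,0,0.01,40,0,0,0.44,0,0,0.01,40,0,-0.01,0.45,0,0.01,0.01,40,0,0,0.18,0,0,0,40,0,0,0.18,0,0,0,40]
```

View pics/w5.png

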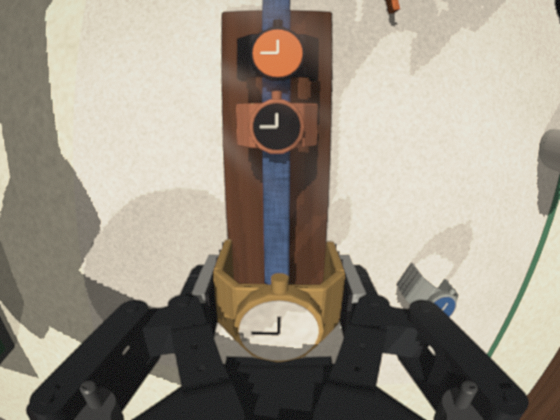

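Request:
jog_arm:
  commands: [0,0,0.44,0,0,0.01,40,0,0,0.44,0,0,0.01,40,0,-0.01,0.45,0,0,0.01,40,0,0,0.18,0,0,0,40,0,0,0.18,0,0,0,40,0,0,0.02,0,0,0,40,0,0,0.02,0,0,0,40,0,0,0.02,0,0,0,40,0,0,0,0,0,0,40]

```text
t: 24.65
tool_pos: [0.4729, -0.2169, 0.0259]
tool_rot: [2.072, 2.36, -0.001]
contact_force: [-1.8, 2.0, 5.0]
opening: 0.0536
grip_force: 53.6
```

Request:
jog_arm:
  commands: [0,0,0,0,0,0,68,0,0,0,0,0,0,68,0,0,-0.3,0,0,0,68,0,0,-0.6,0,0,0,72,0,0,-0.7,0,0,0,72,0.5,0.6,-0.5,0,0,0,72,-0.5,0.7,0,0,0,0,72,-0.7,0.3,0,0,0,0,72,-0.7,0.3,0,0,0,0,72,0,0,0,0,0,0,72,0,0,0,0,0,0,72]

```text
t: 26.02
tool_pos: [0.596, -0.2846, 0.1507]
tool_rot: [-2.073, -2.361, 0.001]
contact_force: [-0.6, 0.6, -0.8]
opening: 0.072
grip_force: 0.0
```

Run:
```python
from h import *
d,w,wc=wtray()
for n,c,k in (('steel',(.637,-.2905),0),('gold',(.473,-.2163),.024)):
    for z0,z1 in ((.008,.036),(.03,.046),(.048,.065)):
        P=sel([wc],c,.042 if n=='steel' else .02,z0+k,z1+k)
        if len(P)>15: print(n,z0,len(P),rect(P),P[:,2].max())
print(ctrl.get_obs()['tool_pos']);tray()
cv2.imwrite('pics/w6.png',cv2.cvtColor(d['image'],cv2.COLOR_RGB2BGR))
```

```text
wbar 1671 [ 474.  -224.5  104.3   18.   -82.4]
steel 0.008 261 [ 634.2 -288.2   51.6   26.7  -18.8] 0.03599972652388278
steel 0.03 600 [ 634.5 -288.4   51.    26.5  -18.8] 0.0457808313720354
steel 0.048 1160 [ 635.6 -288.9   32.8   32.4  -56.8] 0.05432890627430917
gold 0.008 20 [ 481.  -215.3   36.3    1.3  -81.9] 0.059638424666662915
gold 0.03 396 [ 476.8 -214.8   39.    31.3  -65.1] 0.06999546954011499
gold 0.048 1393 [ 473.8 -216.5   33.    32.9   46.1] 0.07849090635871467
[ 0.59582278 -0.28415615  0.15057609]
bar 67 [ 456.5 -102.5   70.    16.2  -81.9] tray yaw 8.099999999999994 grip 66 [ 463.1 -142.5]
```

View pics/w6.png

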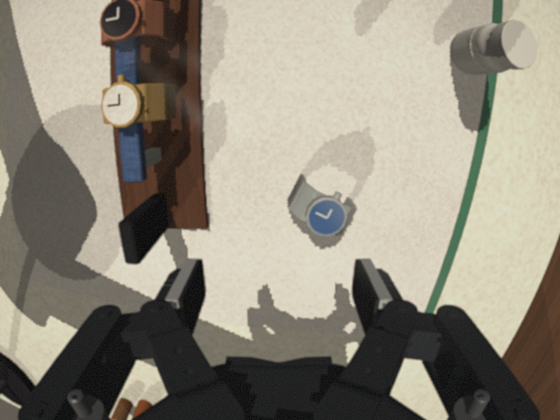

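Run:
```python
from h import *
plan([(.636,-.2895,.12,71,72),(.636,-.2895,.0,71,72,4),(.636,-.2895,.0,71,72,1)])
```

```text
from [ 0.5958 -0.284   0.1505] 97.5
11 rows
[-0.03,0.11,0.08,0,0,0.77,72,-0.02,0.11,0.09,0,0,0.77,72,-0.01,0.11,0.08,0,0,0.77,72,-0.01,0.11,0.09,0,0,0.77,72,0.01,0.12,0.08,0,0,0.77,72,0.01,0.11,0.09,0,0.01,0.77,72,0,0,0.5,0,0,0,72,0,0,0.5,0,0,0,72,0,0,0.5,0,0,0,72,0,0,0.5,-0.01,0,0,72,0,0,0,0,0,0,72]
```

Request:
jog_arm:
  commands: [-0.03,0.11,0.08,0,0,0.77,72,-0.02,0.11,0.09,0,0,0.77,72,-0.01,0.11,0.08,0,0,0.77,72,-0.01,0.11,0.09,0,0,0.77,72,0.01,0.12,0.08,0,0,0.77,72,0.01,0.11,0.09,0,0,0.77,72,0,0,0.5,0,0,0,72,0,0,0.5,0,0,0,72,0,0,0.5,0,0,0,72,0,0,0.5,0,0,0,72,0,0,0,0,0,0,72,0,0,0,0,0,0,40,0,0,0,0,0,0,40,0,0,0,0,0,0,40]

```text
t: 27.88
tool_pos: [0.6374, -0.291, 0.0015]
tool_rot: [2.556, 1.822, 0.001]
contact_force: [-0.2, 0.3, 4.3]
opening: 0.0531
grip_force: 53.6
```

Run:
```python
from h import *
p=ctrl.get_obs()['tool_pos']
plan([(*p[:2],.13,71,40,4),(.4794,-.2639,.13,97.5,40),(.4794,-.2639,.13,97.5,40,2)])
```

```text
from [ 0.6374 -0.291   0.0015] 71.0
12 rows
[0,0,-0.54,0.01,0,0,40,0,0,-0.53,0,0,0,40,0,0,-0.54,0.01,0.01,0,40,0,0,-0.53,0,0,0,40,-0.07,-0.44,0,0,0,-0.77,40,-0.04,-0.44,0,0,0,-0.77,40,0,-0.45,0,0,0,-0.77,40,0.03,-0.44,0,0,0,-0.77,40,0.06,-0.44,0,0,0,-0.77,40,0.1,-0.44,0,0,0,-0.78,40,0,0,0,0,0,0,40,0,0,0,0,0,0,40]
```

Request:
jog_arm:
  commands: [0,0,-0.54,0,0,0,40,0,0,-0.53,0,0,0,40,0,0,-0.54,0,0,0,40,0,0,-0.53,0,0,0,40,-0.07,-0.44,0,0,0,-0.77,40,-0.04,-0.44,0,0,0,-0.77,40,0,-0.45,0,0,0,-0.77,40,0.03,-0.44,0,0,0,-0.77,40,0.06,-0.44,0,0,0,-0.77,40,0.1,-0.44,0,0,0,-0.78,40,0,0,0,0,0,0,40,0,0,0,0,0,0,40]

```text
t: 29.38
tool_pos: [0.4789, -0.2637, 0.1285]
tool_rot: [2.071, 2.36, -0.001]
contact_force: [0.4, -0.0, -0.9]
opening: 0.0531
grip_force: 53.2
```

Run:
```python
from h import *
d,w,wc=wtray();o=ctrl.get_obs();print(o['opening'],o['grip_force'])
cv2.imwrite('pics/w7.png',cv2.cvtColor(d['image'],cv2.COLOR_RGB2BGR))
tray()
plan([(.4794,-.2639,.05,97.5,40,3),(.4794,-.2639,.027,97.5,40,2),(.4794,-.2639,.0253,97.5,40,3)])
```

```text
wbar 2629 [ 470.3 -202.5  149.5   17.8  -82.1]
0.0532403287786613 53.15984643995762
bar 172 [ 465.3 -170.7  207.4   16.5  -82.4] tray yaw 7.599999999999994 grip 0 
from [ 0.4791 -0.2637  0.1284] 97.5
8 rows
[0,0,0.44,0,0,0,40,0,0,0.43,0,0.01,0,40,0,0,0.44,0,0,0,40,0,0,0.19,0,0,0,40,0,0,0.19,0,0,0,40,0,0,0.01,0,0,0,40,0,0,0.01,0,0,0,40,0,0,0.01,0,0,0,40]
```

View pics/w7.png

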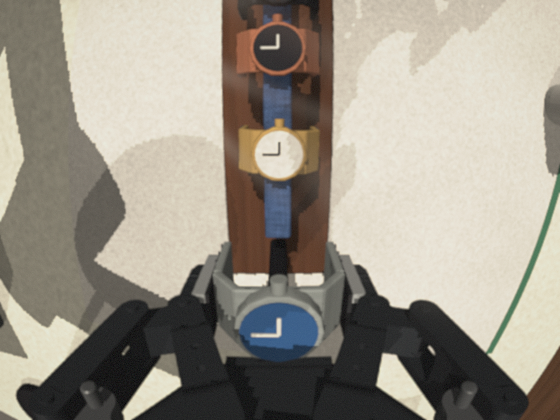

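Request:
jog_arm:
  commands: [0,0,0.44,0,0,0,40,0,0,0.43,0,0,0,40,0,0,0.44,0,0,0,40,0,0,0.19,0,0,0,40,0,0,0.19,0,0,0,40,0,0,0.01,0,0,0,40,0,0,0.01,0,0,0,40,0,0,0.01,0,0,0,40,0,0,0,0,0,0,40]

```text
t: 30.6
tool_pos: [0.4786, -0.2637, 0.0255]
tool_rot: [2.071, 2.361, -0.001]
contact_force: [-0.6, 0.6, 1.9]
opening: 0.0535
grip_force: 53.4
```

Request:
jog_arm:
  commands: [0,0,0.01,0,0,0,40,0,0,0,0,0,0,68,0,0,0,0,0,0,68,0,0,-0.3,0,0,0,68,0,0,-0.6,0,0,0,68,0,0,-0.7,0,0,0,68,0,0,-0.7,0,0,0,60,0,0,-0.7,0,0,0,50,0,0,0,0,0,0,44,0,0,0,0,0,0,44]

```text
t: 31.85
tool_pos: [0.4782, -0.2633, 0.2045]
tool_rot: [2.071, 2.362, -0.001]
contact_force: [-0.7, 0.5, -0.2]
opening: 0.0439
grip_force: 0.0
```

Run:
```python
from h import *
plan([(.4888,-.3337,.19,97.5,44),(.4888,-.3337,.19,97.5,44,2)])
```

```text
from [ 0.4782 -0.2633  0.2045] 97.5
4 rows
[-0.59,0.01,0.12,0,0,0,44,-0.6,0.01,0.12,0,0.01,0,44,0,0,0,0,0,0,44,0,0,0,0,0,0,44]
```

Request:
jog_arm:
  commands: [-0.59,0.01,0.12,0,0,0,44,-0.6,0.01,0.12,0,0,0,44,0,0,0,0,0,0,44,0,0,0,0,0,0,44]

```text
t: 32.35
tool_pos: [0.4882, -0.3332, 0.1883]
tool_rot: [-2.069, -2.36, 0.001]
contact_force: [-0.3, 0.1, 0.1]
opening: 0.0441
grip_force: 0.0
```

```bash
cat >> h.py <<'E'
def watches(wc,z0=.072,z1=.082):
    import itertools
    P=sel([wc],(.48,-.2),.4,z0,z1);P=P[(P[:,0]<.58)]
    g=np.round(P[:,:2]*500).astype(int);o=g.min(0);im=np.zeros(g.max(0)-o+1,np.uint8);im[tuple((g-o).T)]=1
    n,l=cv2.connectedComponents(cv2.dilate(im,np.ones((3,3))))
    for k in range(1,n):
        Q=P[l[tuple((g-o).T)]==k]
        if len(Q)>60: print('  case',len(Q),rect(Q),'z',np.percentile(Q[:,2],[10,90]).round(4))
E
python3 - <<'E'
from h import *
d,w,wc=wtray();watches(wc);tray()
cv2.imwrite('pics/w8.png',cv2.cvtColor(d['image'],cv2.COLOR_RGB2BGR))
P=sel([w],(.4888,-.3337),.04,.076,.1);print('grip',len(P),rect(P) if len(P)>5 else '')
s=save('scene','s8.png');i=cv2.imread('pics/s8.png')[130:280,100:330];cv2.imwrite('pics/s8c.png',cv2.resize(i,None,fx=3,fy=3,interpolation=cv2.INTER_CUBIC))
E
```

```text
wbar 686 [ 476.3 -225.7  105.    26.1  -85. ]
  case 1334 [ 473.1 -216.6   33.4   32.9  -40.4] z [0.0749 0.0771]
  case 1344 [ 479.1 -263.4   33.5   33.3   52.9] z [0.075  0.0771]
bar 197 [ 469.6 -174.2  214.9   28.3  -83.7] tray yaw 6.299999999999997 grip 32 [ 479.8 -270.4]
grip 822 [ 486.  -318.    35.9   14.   -82. ]
```

View pics/s8c.png

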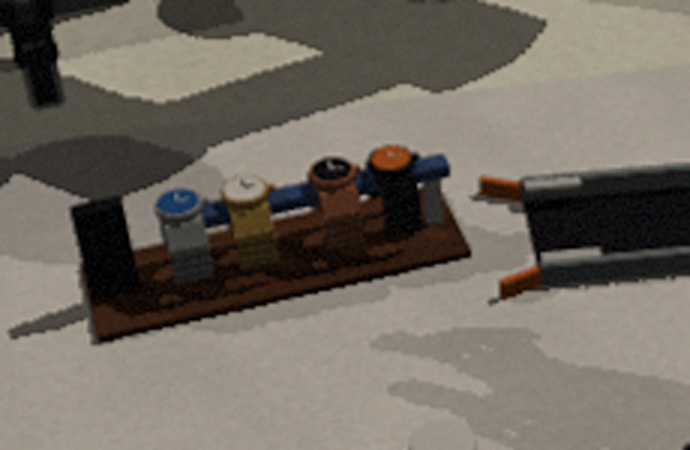

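View pics/w8.png

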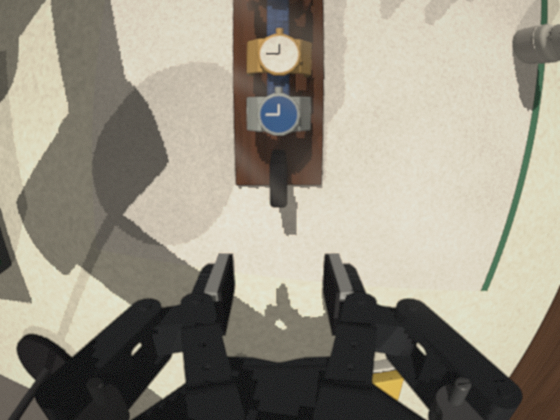

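Run:
```python
from h import *
plan([(.4731,-.2166,.15,97.8,68),(.4731,-.2166,.027,97.8,68,4),(.4731,-.2166,.027,97.8,68,1),(.4731,-.2166,.027,97.8,40,3),(.4731,-.2166,.031,97.8,40,1),(.4709,-.2007,.031,97.8,40,3)])
```

```text
from [ 0.4887 -0.3331  0.1896] 97.6
15 rows
[0.65,0,0.22,0,0,-0.01,68,0.65,0,0.22,0,0,-0.02,68,0.66,0,0.22,-0.01,0,-0.01,68,0,0,0.51,0,0,0,68,0,0,0.51,0,0,0,68,0,0,0.52,0,0,0,68,0,0,0.51,0,0,0,68,0,0,0,0,0,0,68,0,0,0,0,0,0,40,0,0,0,0,0,0,40,0,0,0,0,0,0,40,0,0,-0.07,0,0,0,40,0.09,0,0,0,0,0,40,0.09,0,0,0,0,0,40,0.09,0,0,0,0,0,40]
```

Request:
jog_arm:
  commands: [0.65,0,0.22,0,0,-0.01,68,0.65,0,0.22,0,0,-0.02,68,0.66,0,0.22,0,0,-0.01,68,0,0,0.51,0,0,0,68,0,0,0.51,0,0,0,68,0,0,0.52,0,0,0,68,0,0,0.51,0,0,0,68,0,0,0,0,0,0,68,0,0,0,0,0,0,40,0,0,0,0,0,0,40,0,0,0,0,0,0,40,0,0,-0.07,0,0,0,40,0.09,0,0,0,0,0,40,0.09,0,0,0,0,0,40,0.09,0,0,0,0,0,40,0,0,0,0,0,0,40,0,0,0.04,0,0,0,40,0,0,0.02,0,0,0,40,0,0,0,0,0,0,40]

```text
t: 34.88
tool_pos: [0.4711, -0.2015, 0.0284]
tool_rot: [-2.066, -2.365, 0.001]
contact_force: [-2.1, 2.1, 4.4]
opening: 0.053
grip_force: 53.1
```

Request:
jog_arm:
  commands: [0,0,0,0,0,0,68,0,0,0,0,0,0,68,0,0,-0.3,0,0,0,68,0,0,-0.6,0,0,0,68,0,0,-0.7,0,0,0,68,-0.6,0,-0.5,0,0,0,68,-0.5,0.01,0,0,0,0,68,0,0,0,0,0,0,68,0,0,0,0,0,0,68]

```text
t: 36.0
tool_pos: [0.4804, -0.2663, 0.154]
tool_rot: [-2.066, -2.366, 0.001]
contact_force: [-0.0, -0.2, -0.7]
opening: 0.0678
grip_force: 0.0
```

Run:
```python
from h import *
d,w,wc=wtray();watches(wc)
plan([(.479,-.2634,.12,97.8,68,2),(.479,-.2634,.027,97.8,68,3),(.479,-.2634,.027,97.8,68,1),(.479,-.2634,.027,97.8,40,3),(.479,-.2634,.031,97.8,40,1),(.4771,-.2495,.031,97.8,40,3)])
```

```text
wbar 1193 [ 466.8 -201.7  145.7   26.7  -79. ]
  case 2226 [ 463.  -142.5   52.8   33.4  -83.3] z [0.0749 0.0771]
  case 1746 [ 471.1 -200.3   33.8   32.9  -39.3] z [0.075  0.0771]
  case 1565 [ 478.9 -263.1   33.1   32.7   51.6] z [0.0749 0.077 ]
  case 84 [ 483.6 -300.8   12.     1.7    5.4] z [0.0732 0.0812]
from [ 0.4803 -0.2659  0.1537] 97.8
13 rows
[0.02,-0.01,0.28,-0.01,0,0,68,0.02,-0.01,0.28,0,0,-0.01,68,0,0,0.52,0,0,0,68,0,0,0.52,0,0,0,68,0,0.01,0.51,0,0,0,68,0,0,0,0,0,0,68,0,0,0,0,0,0,40,0,0,0,0,0,0,40,0,0,0,0,0,0,40,0,0,-0.07,0,0,0,40,0.08,0,0,0,0,0,40,0.08,0,0,0,0,0,40,0.08,0,0,0,0,0,40]
```

Request:
jog_arm:
  commands: [0.02,-0.01,0.28,0,0,0,68,0.02,-0.01,0.28,0,0,0,68,0,0,0.52,0,0,0,68,0,0,0.52,0,0,0,68,0,0,0.51,0,0,0,68,0,0,0,0,0,0,68,0,0,0,0,0,0,40,0,0,0,0,0,0,40,0,0,0,0,0,0,40,0,0,-0.07,0,0,0,40,0.08,0,0,0,0,0,40,0.08,0,0,0,0,0,40,0.08,0,0,0,0,0,40,0,0,0,0,0,0,40,0,0,0.04,0,0,0,40,0,0,0.02,0,0,0,40,0,0,0,0,0,0,40]

```text
t: 38.17
tool_pos: [0.4769, -0.2503, 0.0275]
tool_rot: [-2.066, -2.366, 0.001]
contact_force: [-0.5, 0.0, -0.7]
opening: 0.0532
grip_force: 53.5
```

Request:
jog_arm:
  commands: [0,0,0.01,0,0,0,40,0,0,0.01,0,0,0,40,0,0,0,0,0,0,68,0,0,0,0,0,0,68,0,0,-0.3,0,0,0,68,0,0,-0.6,0,0,0,68,0,0,-0.7,0,0,0,68,-0.6,0,-0.7,0,0,0,50,-0.6,0.01,0,0,0,0,44,-0.2,0,0,0,0,0,44,0,0,0,0,0,0,44,0,0,0,0,0,0,44]

```text
t: 39.67
tool_pos: [0.4886, -0.3322, 0.1638]
tool_rot: [-2.065, -2.365, 0.001]
contact_force: [-0.4, 0.3, -0.2]
opening: 0.0437
grip_force: 0.0
```

Run:
```python
from h import *
d,w,wc=wtray();watches(wc);tray()
P=sel([w],(.486,-.318),.03,.076,.1);r=rect(P);print('grip',len(P),r)
print(ctrl.get_obs()['tool_pos'])
S=eyes.get_image('scene');c=clean(cloud(S),S,.01);watches(c)
```

```text
wbar 757 [ 475.4 -225.4  102.2   26.3  -85.5]
  case 1666 [ 470.7 -200.4   34.    33.3  -39.5] z [0.0749 0.0772]
  case 1683 [ 477.5 -249.8   33.6   33.    54.7] z [0.0751 0.0771]
bar 164 [ 469.6 -172.8  211.7   28.8  -84.1] tray yaw 5.900000000000006 grip 14 [ 477.  -262.8]
grip 975 [ 486.2 -318.1   35.9   13.6  -82.5]
[ 0.48879665 -0.33218044  0.16401115]
  case 71 [ 468.3 -155.8   29.6   26.2   30.3] z [0.0743 0.0796]
  case 85 [ 476.6 -201.6   27.7   26.6  -39.4] z [0.0743 0.08  ]
  case 107 [ 481.5 -251.6   29.1   28.2  -33.4] z [0.0741 0.0794]
```

Run:
```python
from h import *
plan([(.4862,-.3181,.12,97.6,44,1),(.4862,-.3181,.047,97.6,44,3),(.4862,-.3181,.047,97.6,44,1),(.4862,-.3181,.047,97.6,0,4)])
```

```text
from [ 0.4889 -0.3323  0.1641] 97.8
9 rows
[0.24,-0.01,0.74,-0.01,0,0.03,44,0,0,0.4,0,0,0,44,0,0,0.41,0,0,0,44,0,0,0.4,0,0,0,44,0,0,0,0,0,0,44,0,0,0,0,0,0,0,0,0,0,0,0,0,0,0,0,0,0,0,0,0,0,0,0,0,0,0,0]
```

Request:
jog_arm:
  commands: [0.24,-0.01,0.74,0,0,0.03,44,0,0,0.4,0,0,0,44,0,0,0.41,0,0,0,44,0,0,0.4,0,0,0,44,0,0,0,0,0,0,44,0,0,0,0,0,0,0,0,0,0,0,0,0,0,0,0,0,0,0,0,0,0,0,0,0,0,0,0]
  newtons: 90

```text
t: 40.95
tool_pos: [0.4871, -0.32, 0.0494]
tool_rot: [2.068, 2.362, -0.002]
contact_force: [-2.2, 0.6, 7.0]
opening: 0.013
grip_force: 89.1
```

Run:
```python
from h import *
p=ctrl.get_obs()['tool_pos']
plan([(.4634,-.3333,p[2],86.2,0,10),(.4634,-.3333,p[2],86.2,0,2)])
```

```text
from [ 0.4871 -0.32    0.0494] 97.6
12 rows
[-0.02,-0.04,0,0,0,0.2,0,-0.02,-0.04,0,0,0,0.2,0,-0.02,-0.04,0,0,0,0.2,0,-0.02,-0.04,0,0,0,0.2,0,-0.02,-0.04,0,0,0,0.2,0,-0.02,-0.04,0,0,0,0.2,0,-0.02,-0.04,0,0,0.01,0.2,0,-0.02,-0.04,0,0,0,0.2,0,-0.02,-0.04,0,0,0.01,0.19,0,-0.03,-0.05,0,0.01,0,0.2,0,0,0,0,0,0,0,0,0,0,0,0,0,0,0]
```

Request:
jog_arm:
  commands: [-0.02,-0.04,0,0,0,0.2,0,-0.02,-0.04,0,0,0,0.2,0,-0.02,-0.04,0,0,0,0.2,0,-0.02,-0.04,0,0,0,0.2,0,-0.02,-0.04,0,0,0,0.2,0,-0.02,-0.04,0,0,0,0.2,0,-0.02,-0.04,0,0,0,0.2,0,-0.02,-0.04,0,0,0,0.2,0,-0.02,-0.04,0,0,0,0.19,0,-0.03,-0.05,0,0,0,0.2,0,0,0,0,0,0,0,0,0,0,0,0,0,0,0]

```text
t: 42.45
tool_pos: [0.4638, -0.3331, 0.0494]
tool_rot: [2.294, 2.142, 0.002]
contact_force: [0.8, 2.2, 4.4]
opening: 0.013
grip_force: 88.9
```

Run:
```python
from h import *
o=ctrl.get_obs();print(o['tool_pos'],psi(o))
d,w,wc=wtray();watches(wc);D=save('top','t9.png');c=cloud(D)
i=D['image'].astype(int)
m=(c[...,2]>.004)&(c[...,2]<.014)&(i[...,0]>i[...,2]+15)&(c[...,1]<-.03)&(c[...,1]>-.36)&(abs(c[...,0]-.47)<.08);P=c[m];print('plate',len(P),rect(P))
I=cv2.imread('pics/t9.png')[130:300,150:430];cv2.imwrite('pics/t9c.png',cv2.resize(I,None,fx=2.8,fy=2.8,interpolation=cv2.INTER_CUBIC))
# dock rails in wrist + scene
for n,q in (('w',wc),('T',clean(c,D,.01))):
    P=sel([q],(.49,.1),.16,.0165,.024);P=P[(P[:,1]>-.0)&(P[:,1]<.2)&(P[:,0]<.56)];print(n,len(P),rect(P))
```

```text
[ 0.46383621 -0.33314822  0.0493781 ] 86.09255744808611
wbar 1848 [ 470.3 -260.5   59.2   29.    76.4]
  case 924 [ 464.9 -320.2   39.4   14.4   -3.8] z [0.073  0.0808]
  case 6488 [ 469.6 -264.1   33.8   33.4   43.2] z [0.0751 0.077 ]
  case 2912 [ 472.4 -223.6   33.1   15.6   -3.9] z [0.0749 0.077 ]
plate 1284 [ 469.9 -188.4  314.1  157.9  -89.8]
w 0 [0. 0. 0. 0. 0.]
T 143 [492.3  99.6 205.7 107.   86.2]
```

View pics/t9c.png

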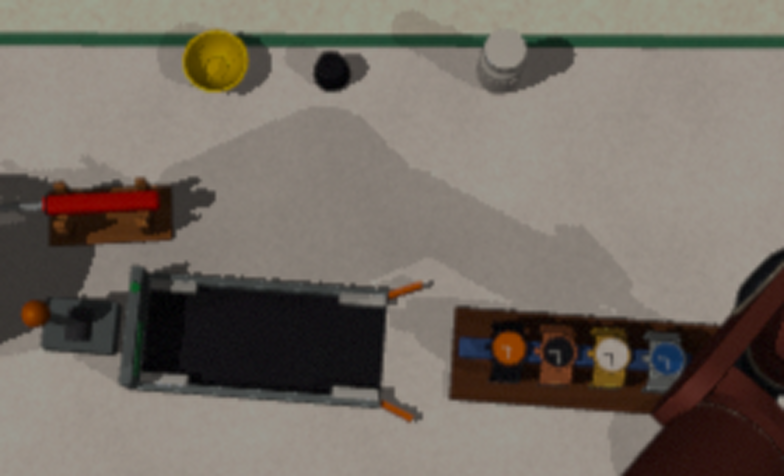

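Run:
```python
from h import *
p=ctrl.get_obs()['tool_pos']
plan([(.469,-.2485,.0495,86.2,0,6),(.469,-.2485,.0495,86.2,0,2)])
```

```text
from [ 0.4638 -0.3331  0.0494] 86.1
8 rows
[0.24,0,0,0,0,0,0,0.23,0,0,0.01,0,0,0,0.24,0,0,0,0,0,0,0.23,0,0,0.01,0,-0.01,0,0.24,0,0,0,0.01,0,0,0.23,-0.01,0,0.01,0,-0.01,0,0,0,0,0,0,0,0,0,0,0,0,0,0,0]
```

Request:
jog_arm:
  commands: [0.24,0,0,0,0,0,0,0.23,0,0,0,0,0,0,0.24,0,0,0,0,0,0,0.23,0,0,0,0,0,0,0.24,0,0,0,0,0,0,0.23,0,0,0,0,0,0,0,0,0,0,0,0,0,0,0,0,0,0,0,0]

```text
t: 43.55
tool_pos: [0.4691, -0.2487, 0.0494]
tool_rot: [2.293, 2.144, -0.0]
contact_force: [-0.0, 1.2, 7.5]
opening: 0.0127
grip_force: 93.6
```

Run:
```python
from h import *
o=ctrl.get_obs();print(o['tool_pos'],psi(o),o['contact_force'],o['wrist_torque'])
save('top','t10.png');I=cv2.imread('pics/t10.png')[220:300,240:430];cv2.imwrite('pics/t10c.png',cv2.resize(I,None,fx=4,fy=4,interpolation=cv2.INTER_CUBIC))
plan([(.4745,-.1657,.0495,86.2,0,6),(.4745,-.1657,.0495,86.2,0,1)])
```

```text
[ 0.46907198 -0.248677    0.04937768] 86.15745042052187 [-0.04259522  1.18103624  7.52201243] [0.22457729 0.25992835 0.09625768]
from [ 0.4691 -0.2487  0.0494] 86.2
7 rows
[0.23,0,0,0,0,0,0,0.23,0,0,0,0,0,0,0.23,0,0,0,0,0,0,0.23,0,0,0.01,0.01,0,0,0.23,0,0,0,0,0,0,0.24,0,0,0.01,0.01,-0.01,0,0,0,0,0,0,0,0]
```

View pics/t10c.png

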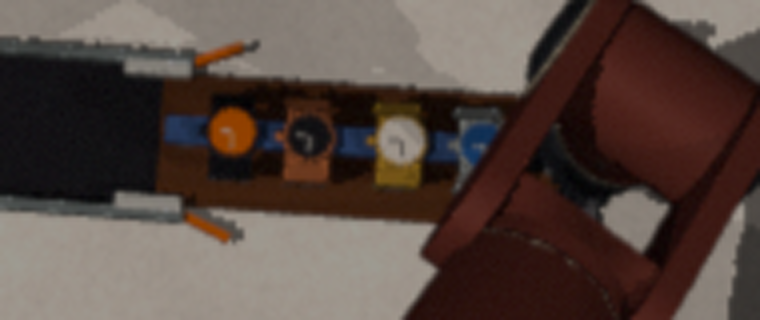

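Request:
jog_arm:
  commands: [0.23,0,0,0,0,0,0,0.23,0,0,0,0,0,0,0.23,0,0,0,0,0,0,0.23,0,0,0,0,0,0,0.23,0,0,0,0,0,0,0.24,0,0,0,0,0,0,0,0,0,0,0,0,0]

```text
t: 44.48
tool_pos: [0.4748, -0.1654, 0.0493]
tool_rot: [2.292, 2.144, -0.0]
contact_force: [-0.5, 0.6, 7.0]
opening: 0.0131
grip_force: 93.6
```

Run:
```python
from h import *
o=ctrl.get_obs();print(o['tool_pos'],psi(o),o['contact_force'],o['wrist_torque'])
plan([(.4809,-.069,.0495,86.2,0,8),(.4809,-.069,.0495,86.2,0,1)])
```

```text
[ 0.47480893 -0.16536809  0.04934273] 86.18061998400019 [-0.46209109  0.57464741  6.95751591] [0.16841073 0.28550163 0.07136723]
from [ 0.4748 -0.1654  0.0493] 86.2
9 rows
[0.2,0,0,0,0,0,0,0.2,0,0,0,0,0,0,0.2,0,0,0,0,0,0,0.2,0,0,0,0,0,0,0.2,0,0,0.01,0.01,0,0,0.2,0,0,0,0,0,0,0.2,0,0,0.01,0.01,0,0,0.21,-0.01,-0.01,0,0,0,0,0,0,0,0,0,0,0]
```

Request:
jog_arm:
  commands: [0.2,0,0,0,0,0,0,0.2,0,0,0,0,0,0,0.2,0,0,0,0,0,0,0.2,0,0,0,0,0,0,0.2,0,0,0,0,0,0,0.2,0,0,0,0,0,0,0.2,0,0,0,0,0,0,0.21,0,0,0,0,0,0,0,0,0,0,0,0,0]

```text
t: 45.6
tool_pos: [0.4815, -0.0693, 0.0494]
tool_rot: [2.292, 2.144, -0.0]
contact_force: [-0.1, -1.4, 6.4]
opening: 0.013
grip_force: 93.6
```

Request:
jog_arm:
  commands: [0.1,0,0,0,0,0,0,0.1,0,0,0,0,0,0,0.1,0,0,0,0,0,0,0.08,0,0,0,0,0,0,0,0,0,0,0,0,0]

```text
t: 46.22
tool_pos: [0.483, -0.0476, 0.0494]
tool_rot: [2.291, 2.143, -0.002]
contact_force: [-0.6, -6.3, 6.7]
opening: 0.0129
grip_force: 93.5
```

Request:
jog_arm:
  commands: [0.04,0,0,0,0,0,0,0.04,0,0,0,0,0,0,0,0,0,0,0,0,0]

```text
t: 46.6
tool_pos: [0.4833, -0.0432, 0.0494]
tool_rot: [2.291, 2.142, -0.003]
contact_force: [-0.5, -6.8, 6.6]
opening: 0.013
grip_force: 93.5
```

Request:
jog_arm:
  commands: [0.03,0,0,0,0,0,0,0.02,0,0,0,0,0,0,0,0,0,0,0,0,0]

```text
t: 46.98
tool_pos: [0.4835, -0.0404, 0.0494]
tool_rot: [2.291, 2.142, -0.003]
contact_force: [-0.8, -8.3, 6.1]
opening: 0.0134
grip_force: 93.5
```

Request:
jog_arm:
  commands: [0.02,0,0,0,0,0,0,0.02,0,0,0,0,0,0,0,0,0,0,0,0,0]

```text
t: 47.35
tool_pos: [0.4836, -0.0392, 0.0494]
tool_rot: [2.289, 2.141, -0.006]
contact_force: [-1.1, -12.8, 6.0]
opening: 0.0133
grip_force: 93.4
```

Request:
jog_arm:
  commands: [0.02,0,0,0,0,0,0,0.02,0,0,0,0,0,0,0,0,0,0,0,0,0]

```text
t: 47.72
tool_pos: [0.4835, -0.0391, 0.0494]
tool_rot: [2.287, 2.139, -0.012]
contact_force: [-3.0, -24.3, 4.9]
opening: 0.0129
grip_force: 93.5
```

Request:
jog_arm:
  commands: [0,0,0,0,0,0,40,0,0,0,0,0,0,40,0,0,-0.4,0,0,0,44,0,0,-0.7,0,0,0,44,0,0,-0.7,0,0,0,20,0,0,-0.7,0,0,0,0,0.0,0.5,-0.5,0,0,0,0,0,0.8,0,0,0,0,0,0,0.8,0,0,0,0,0,0,0.8,0,0,0,0,0,0,0,0,0,0,0,0,0,0,0,0,0,0,0]

```text
t: 49.22
tool_pos: [0.6557, -0.0444, 0.2265]
tool_rot: [-2.293, -2.145, 0.003]
contact_force: [-0.1, 0.3, 0.4]
opening: 0.0004
grip_force: 0.0
```

Run:
```python
from h import *
d=eyes.get_image('top');cv2.imwrite('pics/t11.png',cv2.cvtColor(d['image'],cv2.COLOR_RGB2BGR));c=cloud(d)
P=sel([c],(.483,-.039),.03,.076,.1);print('grip T',len(P),rect(P))
cc=clean(c,d,.012)
def comps(q): 
    P=sel([q],(.49,.08),.16,.072,.082)
    for y0 in np.arange(-.02,.2,.05): pass
    return P
P=comps(cc);h=np.histogram(P[:,1],bins=np.arange(-.06,.24,.01))[0];print(h)
P=sel([c],(.5,.225),.03,.045,.058);print('wall',rect(P))
S=save('scene','s11.png');q=cloud(S);P=sel([q],(.483,-.039),.03,.076,.1);print('grip S',len(P),rect(P))
I=cv2.imread('pics/s11.png')[130:280,240:450];cv2.imwrite('pics/s11c.png',cv2.resize(I,None,fx=3.5,fy=3.5,interpolation=cv2.INTER_CUBIC))
w,_,_=None,None,None
print(ctrl.get_obs()['tool_pos'])
```

```text
grip T 0 [0. 0. 0. 0. 0.]
[ 0  0  0  0  0  0  0  0  0  0  0  0  0  0  0  0 19 39 16  2  0 12 32 22
  2  0  0  0  0]
wall [500.1 215.1  58.6  34.6  -1. ]
grip S 136 [487.  -33.8  46.5  17.1  80.6]
[ 0.65537577 -0.04460051  0.22754588]
```

View pics/s11c.png

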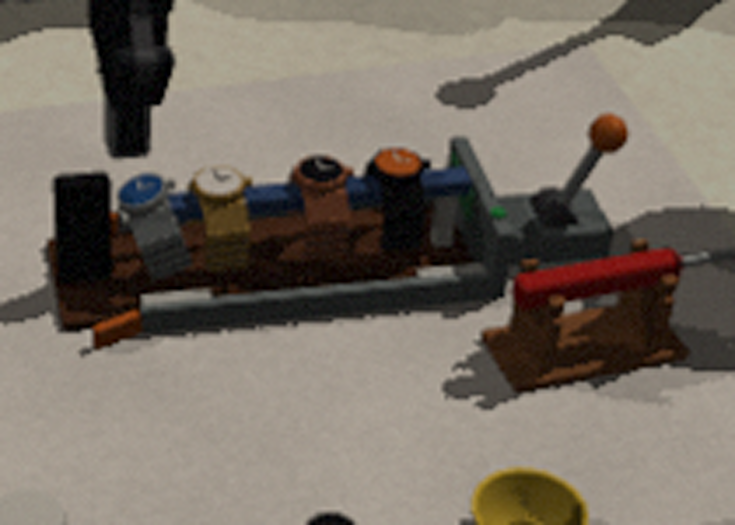

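Run:
```python
from h import *
plan([(.62,-.03,.27,86.2,0,2),(.62,-.03,.27,86.2,0,2)])
d=save('wrist','w12.png');w=wcloud(d);wc=clean(w,d,.012)
P=sel([wc],(.49,.08),.2,.06,.085);P=P[(P[:,0]<.56)];np.save('p.npy',P)
watches(wc,.06,.09);watches(wc,.073,.082)
def wf(c): pass
I=cv2.imread('pics/w12.png')[100:420,60:480]
cv2.imwrite('pics/w12c.png',cv2.resize(I,None,fx=1.8,fy=1.8))
```

```text
from [ 0.6554 -0.0446  0.2275] 86.2
4 rows
[0.1,-0.3,-0.35,0,0,0,0,0.1,-0.3,-0.36,-0.01,0.01,0,0,0,0,0,0,0,0,0,0,0,0,0,0,0,0]
  case 4870 [492.   55.7 219.1  50.5  86. ] z [0.0628 0.0794]
  case 484 [490.5   3.9  30.   28.3 -25.4] z [0.0737 0.0797]
  case 671 [490.6  50.2  32.5  32.   41.8] z [0.0749 0.0772]
  case 675 [493.3 117.2  33.3  30.6  43.6] z [0.0748 0.0773]
  case 164 [491.9 157.8  26.8  10.  -15.9] z [0.0747 0.077 ]
  case 130 [490.5 -36.1  33.7   6.8 -81.8] z [0.0739 0.0806]
```

View pics/w12.png

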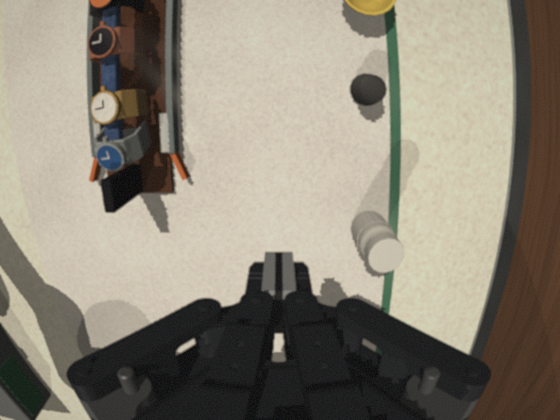

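Run:
```python
from h import *
plan([(.49,-.05,.2,90,76,6),(.49,-.05,.2,90,76,2)])
```

```text
from [ 0.6554 -0.0447  0.2279] 86.2
8 rows
[-0.05,-0.46,0.08,0,0,-0.11,76,-0.04,-0.46,0.08,0,0,-0.11,76,-0.03,-0.46,0.08,0,0,-0.11,76,-0.03,-0.46,0.07,0,0,-0.11,76,-0.03,-0.46,0.08,0,0,-0.11,76,-0.02,-0.45,0.07,0,0.01,-0.12,76,0,0,0,0,0,0,76,0,0,0,0,0,0,76]
```

Request:
jog_arm:
  commands: [-0.05,-0.46,0.08,0,0,-0.11,76,-0.04,-0.46,0.08,0,0,-0.11,76,-0.03,-0.46,0.08,0,0,-0.11,76,-0.03,-0.46,0.07,0,0,-0.11,76,-0.03,-0.46,0.08,0,0,-0.11,76,-0.02,-0.45,0.07,0,0,-0.12,76,0,0,0,0,0,0,76,0,0,0,0,0,0,76]

```text
t: 50.38
tool_pos: [0.4913, -0.0505, 0.2006]
tool_rot: [2.221, 2.22, 0.001]
contact_force: [-0.4, 0.9, 0.3]
opening: 0.0758
grip_force: 0.0
```

Run:
```python
from h import *
d=save('wrist','w13.png');w=wcloud(d);wc=clean(w,d,.012);watches(wc,.072,.085)
P=sel([wc],(.4905,.004),.03,.04,.068);P=P[P[:,1]<.03];print('low',rect(P),len(P))
P=sel([wc],(.4905,.004),.013,.07,.085);A=np.c_[P[:,:2]-P[:,:2].mean(0),np.ones(len(P))];print('plane',np.linalg.lstsq(A,P[:,2],rcond=None)[0],P.mean(0))
P=sel([w],(.483,-.038),.03,.082,.1);print('grip',len(P),rect(P))
P=sel([wc],(.4905,.004),.034,.03,.062);P=P[abs(P[:,0]-.4905)>.015];print('legs',len(P),rect(P),[ (np.median(P[s*(P[:,0]-.4905)>0],0).round(4)) for s in(-1,1)])
I=cv2.imread('pics/w13.png')[0:260,160:420];cv2.imwrite('pics/w13c.png',cv2.resize(I,None,fx=2.2,fy=2.2))
```

```text
case 1100 [487.4   4.4  33.8  33.1 -89.4] z [0.073  0.0793]
  case 1274 [489.4  50.6  33.7  32.7  45.9] z [0.0749 0.0772]
  case 499 [492.4 108.4  32.5  14.9   0.8] z [0.0747 0.0772]
low [487.7   5.1  51.   49.8  -4.8] 727
plane [-0.03280799  0.26171484  0.07661524] [0.49040823 0.00444187 0.07661524]
grip 725 [483.9 -37.1  35.7  14.   86.4]
legs 266 [488.3   9.4  52.1  35.8  -1.1] [array([0.4642, 0.0049, 0.0588]), array([0.5116, 0.0039, 0.0585])]
```

View pics/w13c.png

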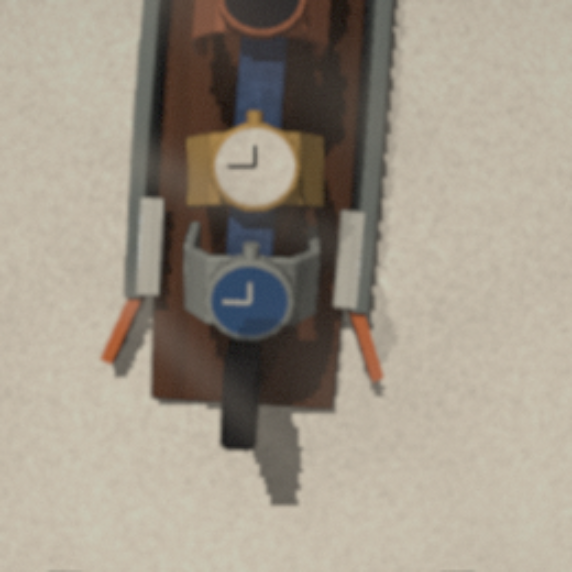

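Run:
```python
from h import *
plan([(.4885,.010,.11,86.2,72,3),(.4885,.010,.029,86.2,72,4),(.4885,.010,.029,86.2,72,1),(.4885,.010,.029,86.2,40,3),(.4885,.010,.12,86.2,40,4),(.4885,.010,.12,86.2,40,1)])
```

```text
from [ 0.4915 -0.0505  0.2006] 90.0
16 rows
[0.34,-0.02,0.5,0,0,0.22,72,0.33,-0.02,0.5,0.01,0,0.22,72,0.34,-0.03,0.51,0,0.01,0.22,72,0,0,0.34,0,0,0,72,0,0,0.34,0,0,0,72,0,0,0.33,0,0,0,72,0,0,0.34,0,0,0,72,0,0,0,0,0,0,72,0,0,0,0,0,0,40,0,0,0,0,0,0,40,0,0,0,0,0,0,40,0,0,-0.38,0,0,0,40,0,0,-0.38,0,0,0,40,0,0,-0.38,0,0,0,40,0,0,-0.38,0,0,0,40,0,0,0,0,0,0,40]
```

Request:
jog_arm:
  commands: [0.34,-0.02,0.5,0,0,0.22,72,0.33,-0.02,0.5,0,0,0.22,72,0.34,-0.03,0.51,0,0,0.22,72,0,0,0.34,0,0,0,72,0,0,0.34,0,0,0,72,0,0,0.33,0,0,0,72,0,0,0.34,0,0,0,72,0,0,0,0,0,0,72,0,0,0,0,0,0,40,0,0,0,0,0,0,40,0,0,0,0,0,0,40,0,0,-0.38,0,0,0,40,0,0,-0.38,0,0,0,40,0,0,-0.38,0,0,0,40,0,0,-0.38,0,0,0,40,0,0,0,0,0,0,40]
  newtons: 50

```text
t: 52.42
tool_pos: [0.4894, 0.01, 0.1217]
tool_rot: [2.291, 2.144, 0.004]
contact_force: [0.3, -0.4, -1.5]
opening: 0.0528
grip_force: 53.6
```

Run:
```python
from h import *
plan([(.60,-.16,.12,90,40,6),(.60,-.16,.02,90,40,3),(.60,-.16,.011,90,40,2),(.60,-.16,.011,90,40,1)])
```

```text
from [0.4894 0.01   0.1217] 86.2
12 rows
[-0.45,0.34,0.01,0.01,0,-0.11,40,-0.45,0.33,0.01,0.01,0,-0.11,40,-0.46,0.33,0,0.01,0,-0.11,40,-0.46,0.32,0.01,0,0,-0.11,40,-0.47,0.32,0,0.01,0,-0.11,40,-0.47,0.31,0.01,0,0.01,-0.11,40,0,0,0.55,0,0,0,40,0,0,0.56,0,0,0,40,0,0,0.55,0,0,0,40,0,0,0.08,0,0,0,40,0,0,0.07,0,0,0,40,0,0,0,0,0,0,40]
```

Request:
jog_arm:
  commands: [-0.45,0.34,0.01,0,0,-0.11,40,-0.45,0.33,0.01,0,0,-0.11,40,-0.46,0.33,0,0,0,-0.11,40,-0.46,0.32,0.01,0,0,-0.11,40,-0.47,0.32,0,0,0,-0.11,40,-0.47,0.31,0.01,0,0,-0.11,40,0,0,0.55,0,0,0,40,0,0,0.56,0,0,0,40,0,0,0.55,0,0,0,40,0,0,0.08,0,0,0,40,0,0,0.07,0,0,0,40,0,0,0,0,0,0,40]

```text
t: 53.92
tool_pos: [0.5991, -0.1602, 0.0094]
tool_rot: [2.22, 2.221, -0.0]
contact_force: [0.4, -0.1, -1.0]
opening: 0.0529
grip_force: 53.6
```

Request:
jog_arm:
  commands: [0,0,0.05,0,0,0,40,0,0,0,0,0,0,40]

```text
t: 54.18
tool_pos: [0.5998, -0.1604, 0.0078]
tool_rot: [2.219, 2.22, 0.0]
contact_force: [-0.9, 0.3, 5.2]
opening: 0.0534
grip_force: 54.2
```

Request:
jog_arm:
  commands: [0,0,0.02,0,0,0,40,0,0,0,0,0,0,60,0,0,0,0,0,0,70,0,0,-0.3,0,0,0,70,0,0,-0.7,0,0,0,70,0,0,-0.7,0,0,0,70,0,0,-0.6,0,0,0,44,0,0,0,0,0,0,44]

```text
t: 55.18
tool_pos: [0.6012, -0.1609, 0.1481]
tool_rot: [2.215, 2.215, 0.004]
contact_force: [0.5, -0.2, 0.7]
opening: 0.0437
grip_force: 0.0
```

Run:
```python
from h import *
d=eyes.get_image('wrist');w=wcloud(d);wc=clean(w,d,.012)
for z0,z1 in ((.03,.046),(.048,.065)):
    P=sel([wc],(.6,-.16),.045,z0,z1);print('steel',len(P),rect(P) if len(P)>9 else '',P[:,2].max() if len(P) else '')
S=eyes.get_image('scene');c=clean(cloud(S),S,.01);P=sel([c],(.6,-.16),.05,.045,.08);print(len(P),rect(P),np.percentile(P[:,2],[5,95]))
plan([(.4839,-.0371,.14,86.2,44,5),(.4839,-.0371,.049,86.2,44,4),(.4839,-.0371,.049,86.2,44,1),(.4839,-.0371,.049,86.2,0,4)])
```

```text
steel 748 [ 600.4 -150.9   51.6   26.8    0.9] 0.045807037363382375
steel 1379 [ 600.7 -150.7   33.1   32.6  -40.8] 0.054928503429539755
122 [ 605.5 -155.2   30.6   30.3   70.9] [0.0459213 0.0560022]
from [ 0.5985 -0.1599  0.1428] 90.0
14 rows
[0.41,-0.38,0.01,0,0,0.13,44,0.4,-0.39,0.01,0,0,0.13,44,0.4,-0.39,0.01,0,0,0.13,44,0.4,-0.4,0.01,0,0,0.14,44,0.39,-0.4,0,0,0.01,0.13,44,0,0,0.38,0,0,0,44,0,0,0.38,0,0,0,44,0,0,0.38,0,0,0,44,0,0,0.38,0,0,0,44,0,0,0,0,0,0,44,0,0,0,0,0,0,0,0,0,0,0,0,0,0,0,0,0,0,0,0,0,0,0,0,0,0,0,0]
```

Request:
jog_arm:
  commands: [0.41,-0.38,0.01,0,0,0.13,44,0.4,-0.39,0.01,0,0,0.13,44,0.4,-0.39,0.01,0,0,0.13,44,0.4,-0.4,0.01,0,0,0.14,44,0.39,-0.4,0,0,0,0.13,44,0,0,0.38,0,0,0,44,0,0,0.38,0,0,0,44,0,0,0.38,0,0,0,44,0,0,0.38,0,0,0,44,0,0,0,0,0,0,44,0,0,0,0,0,0,0,0,0,0,0,0,0,0,0,0,0,0,0,0,0,0,0,0,0,0,0,0]
  newtons: 90

```text
t: 57.02
tool_pos: [0.4845, -0.0371, 0.0496]
tool_rot: [2.292, 2.147, -0.001]
contact_force: [-2.4, -0.6, 5.6]
opening: 0.013
grip_force: 88.9
```

Request:
jog_arm:
  commands: [-0.03,0,0,0,0,0,0,-0.06,0,0,0,0,0,0,-0.1,0,0,0,0,0,0,-0.15,0,0,0,0,0,0,-0.15,0,0,0,0,0,0,-0.15,0,0,0,0,0,0,-0.15,0,0,0,0,0,0,-0.15,0,0,0,0,0,0,-0.15,0,0,0,0,0,0,-0.15,0,0,0,0,0,0,-0.15,0,0,0,0,0,0,-0.15,0,0,0,0,0,0,-0.15,0,0,0,0,0,0,-0.15,0,0,0,0,0,0,-0.15,0,0,0,0,0,0,-0.15,0,0,0,0,0,0,-0.15,0,0,0,0,0,0,-0.1,0,0,0,0,0,0,-0.05,0,0,0,0,0,0]

```text
t: 59.4
tool_pos: [0.4738, -0.1833, 0.0482]
tool_rot: [-2.293, -2.146, 0.002]
contact_force: [0.2, 0.7, -6.3]
opening: 0.013
grip_force: 96.1
```

Request:
jog_arm:
  commands: [-0.03,0,0,0,0,0,0,-0.06,0,0,0,0,0,0,-0.1,0,0,0,0,0,0,-0.15,0,0,0,0,0,0,-0.15,0,0,0,0,0,0,-0.15,0,0,0,0,0,0,-0.15,0,0,0,0,0,0,-0.15,0,0,0,0,0,0,-0.15,0,0,0,0,0,0,-0.15,0,0,0,0,0,0,-0.15,0,0,0,0,0,0,-0.15,0,0,0,0,0,0,-0.15,0,0,0,0,0,0,-0.15,0,0,0,0,0,0,-0.15,0,0,0,0,0,0,-0.1,0,0,0,0,0,0,-0.05,0,0,0,0,0,0,0,0,0,0,0,0,0]

```text
t: 61.65
tool_pos: [0.4659, -0.3116, 0.049]
tool_rot: [2.293, 2.146, -0.002]
contact_force: [-0.1, -0.6, -7.1]
opening: 0.0126
grip_force: 96.1
```

Request:
jog_arm:
  commands: [0,0,0,0,0,0,40,0,0,0,0,0,0,40,0,0,-0.4,0,0,0,44,0,0,-0.7,0,0,0,44,0,0,-0.7,0,0,0,60,0,0,-0.7,0,0,0,68,0.3,0,0,0,0,0,68,0.5,0,0,0,0,0,68,0,0,0,0,0,0,68,0,0,0,0,0,0,68]

```text
t: 62.9
tool_pos: [0.469, -0.263, 0.1983]
tool_rot: [-2.293, -2.147, 0.002]
contact_force: [0.1, -0.0, -0.9]
opening: 0.0679
grip_force: 0.0
```

Run:
```python
from h import *
print(ctrl.get_obs()['tool_pos'],psi(ctrl.get_obs()))
d,w,wc=wtray();watches(wc)
P=sel([w],(.465,-.309),.04,.081,.1);print('grip',len(P),rect(P))
D=eyes.get_image('top');c=cloud(D);i=D['image'].astype(int)
m=(i[...,0]>150)&(i[...,1]>50)&(i[...,1]<120)&(i[...,2]<60)&(c[...,2]>.068)&(c[...,2]<.085)&(c[...,1]<0);print('black dial top',m.sum(),rect(c[m]) if m.sum()>5 else '')
```

```text
[ 0.46901291 -0.26295053  0.19834543] 86.2476013690605
wbar 2035 [ 475.7 -175.5  163.7   17.6   85.6]
  case 3473 [ 471.  -236.5  111.9   36.1   84.1] z [0.0742 0.0772]
grip 609 [ 466.7 -308.7   35.8   13.8   85.8]
black dial top 0
```

Run:
```python
from h import *
d=eyes.get_image('wrist');w=wcloud(d);wc=clean(w,d,.012)
P=sel([wc],(.476,-.2),.18,.0738,.079)
g=np.array([.4667,-.3087]);a=np.radians(4.2);u=np.array([np.sin(a),np.cos(a)]);v=np.array([u[1],-u[0]])
L=(P[:,:2]-g)@u*1000-120;X=(P[:,:2]-g)@v*1000
m=abs(X)<30;print(np.histogram(L[m],bins=np.arange(-140,140,6)));
I=d['image']
K=d['K'];T=d['cam_to_world']
# sample colour at case centres
for l0 in np.arange(-60,120,10):
    k=m&(abs(L-l0)<5)
    if k.sum()>20: print(l0,k.sum(),np.percentile(X[k],[2,98]).round(1),P[k][:,2].mean().round(4))
for k in ['watch_gold','watch_rose','watch_black']:
    for o in nets.silhouettes('wrist',k)[:2]:
        q=w[o['mask']];q=q[~np.isnan(q[:,0])];q=q[(q[:,2]>.072)&(q[:,2]<.08)]
        if len(q)>10: r=rect(q);print(k,round(o['p'],2),r,'L',((r[:2]/1000-g)@u*1000-120).round(1))
```

```text
(array([  0,   0,   0,   0,   0,   0,  28,  14, 134, 219, 214, 140,  41,
       147, 232, 276, 277, 186,  81, 218, 279, 277, 266, 127,  31,   0,
         0,   0,   0,   0,   0,   0,   0,   0,   0,   0,   0,   0,   0,
         0,   0,   0,   0,   0,   0,   0]), array([-140, -134, -128, -122, -116, -110, -104,  -98,  -92,  -86,  -80,
        -74,  -68,  -62,  -56,  -50,  -44,  -38,  -32,  -26,  -20,  -14,
         -8,   -2,    4,   10,   16,   22,   28,   34,   40,   46,   52,
         58,   64,   70,   76,   82,   88,   94,  100,  106,  112,  118,
        124,  130,  136]))
-60 202 [-11.2  13.8] 0.076
-50 418 [-14.6  16.2] 0.0762
-40 430 [-13.7  16.1] 0.0761
-30 193 [-9.6 10.1] 0.0759
-20 425 [-16.1  13.1] 0.0761
-10 474 [-16.9  13.8] 0.0762
0 251 [-13.6  10.4] 0.076
10 24 [-3.3  1.2] 0.0746
watch_gold 0.86 [ 465.7 -272.7   33.1   32.6   32.2] L -84.2
watch_rose 0.7 [ 473.1 -235.9   33.4   33.2   18.8] L -46.9
watch_black 0.56 [ 473.  -202.    33.2   32.9  -51.5] L -13.1
```

```bash
cat >> h.py <<'E'
def shift(a,b,ps,z=.0275,up=.004):
    return [(*a,.13,ps,68),(*a,z,ps,68,4),(*a,z,ps,68,1),(*a,z,ps,40,3),(*a,z+up,ps,40,1),(*b,z+up,ps,40),(*b,z+up,ps,40,1),(*b,z,ps,40,2),(*b,z,ps,40,1),(*b,z,ps,68,2),(*b,.13,ps,68,4)]
E
python3 - <<'E'
from h import *
plan(shift((.473,-.202),(.4829,-.0853),85.7)+shift((.4731,-.2359),(.4798,-.1272),85.7)+[(.468,-.29,.19,85.7,68,4),(.468,-.29,.19,85.7,68,2)])
E
```

```text
from [ 0.469  -0.2635  0.1986] 86.2
57 rows
[0.34,0,0.38,0,0,0.03,68,0.34,0,0.38,0,0,0.03,68,0.35,0,0.38,-0.01,0,0.02,68,0,0,0.43,0,0,0,68,0,0,0.43,0,0,0,68,0,0,0.43,0,0,0,68,0,0,0.42,0,0,0,68,0,0,0,0,0,0,68,0,0,0,0,0,0,40,0,0,0,0,0,0,40,0,0,0,0,0,0,40,0,0,-0.07,0,0,0,40,0.65,0,0,0,0,0,40,0.65,0.01,0,0,0,0,40,0.65,0,0,0,0,0,40,0,0,0,0,0,0,40,0,0,0.04,0,0,0,40,0,0,0.03,0,0,0,40,0,0,0,0,0,0,40,0,0,0,0,0,0,68]
[0,0,0,0,0,0,68,0,0,-0.43,0,0,0,68,0,0,-0.43,0,0,0,68,0,0,-0.42,0,0,0,68,0,0.01,-0.43,0,0,0,68,-0.63,0,0,0,0,0,68,-0.63,0.01,0,0,0,0,68,-0.63,0,0,0,0,0,68,-0.63,0.01,0,0,0,0,68,0,0,0.43,0,0,0,68,0,0,0.43,0,0,0,68,0,0,0.43,0,0,0,68,0.01,0,0.42,0,0,0,68,0,0,0,0,0,0,68,0,0,0,0,0,0,40,0,0,0,0,0,0,40,0,0,0,0,0,0,40,0,0,-0.06,0,0,0,40,0.6,-0.01,0,0,0,0,40,0.61,-0.01,0,0,0,0,40]
[0.6,0,-0.01,0,0,0,40,0,0,0,0,0,0,40,0,0,0.04,0,0,0,40,0,0,0.03,0,0,0,40,0,0,0,0,0,0,40,0,0,0,0,0,0,68,0,0,0,0,0,0,68,0,0,-0.43,0,0,0,68,0,0,-0.43,0,0,0,68,0,0,-0.42,0,0,0,68,0,0,-0.43,0,0,0,68,-0.68,0,-0.25,0,0,0,68,-0.68,0,-0.25,0,0,0,68,-0.68,0,-0.25,0,0,0,68,-0.68,0,-0.25,0,0,0,68,0,0,0,0,0,0,68,0,0,0,0,0,0,68]
```

Request:
jog_arm:
  commands: [0.34,0,0.38,0,0,0.03,68,0.34,0,0.38,0,0,0.03,68,0.35,0,0.38,0,0,0.02,68,0,0,0.43,0,0,0,68,0,0,0.43,0,0,0,68,0,0,0.43,0,0,0,68,0,0,0.42,0,0,0,68,0,0,0,0,0,0,68,0,0,0,0,0,0,40,0,0,0,0,0,0,40,0,0,0,0,0,0,40,0,0,-0.07,0,0,0,40,0.65,0,0,0,0,0,40,0.65,0.01,0,0,0,0,40,0.65,0,0,0,0,0,40,0,0,0,0,0,0,40,0,0,0.04,0,0,0,40,0,0,0.03,0,0,0,40,0,0,0,0,0,0,40]
  newtons: 50

```text
t: 65.58
tool_pos: [0.4827, -0.0857, 0.0286]
tool_rot: [-2.303, -2.135, 0.001]
contact_force: [-3.2, 3.6, 6.6]
opening: 0.0535
grip_force: 53.7
```

Request:
jog_arm:
  commands: [0,0,0,0,0,0,68,0,0,0,0,0,0,68,0,0,-0.43,0,0,0,68,0,0,-0.43,0,0,0,68,0,0,-0.42,0,0,0,68,0,0.01,-0.43,0,0,0,68,-0.63,0,0,0,0,0,68,-0.63,0.01,0,0,0,0,68,-0.63,0,0,0,0,0,68,-0.63,0.01,0,0,0,0,68,0,0,0.43,0,0,0,68,0,0,0.43,0,0,0,68,0,0,0.43,0,0,0,68,0,0,0.42,0,0,0,68,0,0,0,0,0,0,68,0,0,0,0,0,0,40,0,0,0,0,0,0,40,0,0,0,0,0,0,40]

```text
t: 67.82
tool_pos: [0.4736, -0.2361, 0.0286]
tool_rot: [2.301, 2.137, -0.001]
contact_force: [0.5, 0.0, -1.2]
opening: 0.0544
grip_force: 51.2
```

Request:
jog_arm:
  commands: [0,0,-0.06,0,0,0,40,0.6,-0.01,0,0,0,0,40,0.61,-0.01,0,0,0,0,40,0.6,0,0,0,0,0,40,0,0,0,0,0,0,40,0,0,0.04,0,0,0,40,0,0,0.03,0,0,0,40,0,0,0,0,0,0,40,0,0,0,0,0,0,68,0,0,0,0,0,0,68,0,0,-0.43,0,0,0,68,0,0,-0.43,0,0,0,68,0,0,-0.42,0,0,0,68,0,0,-0.43,0,0,0,68,-0.68,0,-0.25,0,0,0,68,-0.68,0,-0.25,0,0,0,68,-0.68,0,-0.25,0,0,0,68,-0.68,0,-0.25,0,0,0,68,0,0,0,0,0,0,68,0,0,0,0,0,0,68]

```text
t: 70.32
tool_pos: [0.4676, -0.2897, 0.189]
tool_rot: [-2.302, -2.136, 0.001]
contact_force: [-0.5, 0.7, -0.1]
opening: 0.0683
grip_force: 0.0
```

```bash
cat >> h.py <<'E'
def state(names=('gold','rose','black','steel'),cams=('wrist',)):
    g=None
    for cam in cams:
        d=eyes.get_image(cam);w=(wcloud if cam=='wrist' else cloud)(d);wc=clean(w,d,.012)
        for k in names:
            for o in nets.silhouettes(cam,'watch_'+k)[:2]:
                q=wc[o['mask']];q=q[~np.isnan(q[:,0])];q=q[(q[:,2]>.071)&(q[:,2]<.083)]
                if len(q)>25:
                    r=rect(q);c=r[:2]/1000;s=q[np.hypot(*(q[:,:2]-c).T)<.013]
                    pl=np.linalg.lstsq(np.c_[s[:,:2]-c,np.ones(len(s))],s[:,2],rcond=None)[0] if len(s)>8 else 0
                    print(cam,k,round(o['p'],2),r[:4],'plane',np.round(pl,3))
    return d,w,wc
E
python3 - <<'E'
from h import *
d,w,wc=state();P=sel([w],(.4667,-.3087),.03,.081,.1);print('grip',len(P),rect(P))
i=d['image'].astype(int);m=(i[...,2]>i[...,0]+15)&(w[...,2]>.055)&(w[...,2]<.068)&(w[...,0]<.56)&(w[...,1]<-.02);print('bar',rect(w[m]))
state(('black','rose'),('scene',))
E
```

```text
wrist gold 0.96 [ 466.4 -269.8   32.5   32.4] plane [0.014 0.234 0.076]
wrist rose 0.65 [ 479.6 -136.1   32.8   17.6] plane [0.009 0.076 0.076]
grip 730 [ 466.6 -309.    36.2   13.9   86.2]
bar [ 473.7 -202.4  113.3   17.1   85.9]
scene black 0.82 [486.5 -88.2  29.4  26.6] plane [-0.168  0.009  0.078]
scene rose 0.92 [ 485.7 -129.9   29.9   28.5] plane [-0.158  0.023  0.077]
```

Run:
```python
from h import *
a=(.4669,-.264);b=(.4766,-.1691);c=(.6003,-.152);e=(.4736,-.211);q=85.7
plan([(*a,.12,q,68),(*a,.029,q,68,3),(*a,.029,q,68,1),(*a,.029,q,40,3),(*a,.045,q,40,1),(*b,.045,q,40,4),(*b,.045,q,40,1),(*b,.033,q,40,3),(*b,.033,q,40,1),(*b,.033,q,68,2),(*b,.13,q,68,3),
 (*c,.12,91,72,4),(*c,.001,91,72,4),(*c,.001,91,72,1),(*c,.001,91,40,3),(*c,.13,91,40,4),(*e,.13,q,40,4),(*e,.13,q,40,1),(*e,.04,q,40,3),(*e,.0255,q,40,3),(*e,.0255,q,40,1),(*e,.0255,q,68,2),(*e,.18,q,68,4),(.4668,-.295,.19,q,68,2),(.4668,-.295,.19,q,68,2)])
```

```text
from [ 0.4681 -0.2895  0.1896] 85.8
62 rows
[0.21,-0.02,0.58,0,0,0.01,68,0.21,-0.03,0.58,-0.01,0,0.01,68,0,0,0.51,0,0,0,68,0,0,0.5,0,0,0,68,0,0,0.51,0,0,0,68,0,0,0,0,0,0,68,0,0,0,0,0,0,40,0,0,0,0,0,0,40,0,0,0,0,0,0,40,0,0,-0.27,0,0,0,40,0.4,0.01,0,0,0,0,40,0.4,0.01,0,0,0,0,40,0.4,0.01,0,0,0,0,40,0.39,0.01,0,0,0,0,40,0,0,0,0,0,0,40,0,0,0.07,0,0,0,40,0,0,0.06,0,0,0,40,0,0,0.07,0,0,0,40,0,0,0,0,0,0,40,0,0,0,0,0,0,68]
[0,0,0,0,0,0,68,0,0,-0.54,0,0,0,68,0,0,-0.54,0,0,0,68,0,0,-0.54,0,0,0,68,0.11,0.51,0.04,0,0,-0.23,72,0.1,0.51,0.04,0,0,-0.23,72,0.09,0.51,0.04,0,0,-0.23,72,0.07,0.52,0.05,0,0,-0.24,72,0,0,0.5,0,0,0,72,0,0,0.49,0,0,0,72,0,0,0.5,0,0,0,72,0,0,0.49,0,0,0,72,0,0,0,0,0,0,72,0,0,0,0,0,0,40,0,0,0,0,0,0,40,0,0,0,0,0,0,40,0,0,-0.54,0,0,0,40,0,0,-0.54,0,0,0,40,0,0,-0.53,0,0,0,40,0,0,-0.54,0,0,0,40]
[-0.24,-0.53,0,0,0,0.23,40,-0.25,-0.53,0,0,0,0.23,40,-0.26,-0.52,0,0,0,0.23,40,-0.27,-0.51,0,0,0,0.24,40,0,0,0,0,0,0,40,0,0,0.5,0,0,0,40,0,0,0.5,0,0,0,40,0,0,0.5,0,0,0,40,0,0,0.08,0,0,0,40,0,0,0.08,0,0,0,40,0,0,0.08,0,0,0,40,0,0,0,0,0,0,40,0,0,0,0,0,0,68,0,0,0,0,0,0,68,0,0,-0.64,0,0,0,68,0,0,-0.64,0,0,0,68,0,0,-0.65,0,0,0,68,0,0,-0.64,0,0,0,68,-0.7,-0.01,-0.08,0,0,0,68,-0.7,0,-0.09,0,0,0,68]
[0,0,0,0,0,0,68,0,0,0,0,0,0,68]
```

Request:
jog_arm:
  commands: [0.21,-0.02,0.58,0,0,0.01,68,0.21,-0.03,0.58,0,0,0.01,68,0,0,0.51,0,0,0,68,0,0,0.5,0,0,0,68,0,0,0.51,0,0,0,68,0,0,0,0,0,0,68,0,0,0,0,0,0,40,0,0,0,0,0,0,40,0,0,0,0,0,0,40,0,0,-0.27,0,0,0,40,0.4,0.01,0,0,0,0,40,0.4,0.01,0,0,0,0,40,0.4,0.01,0,0,0,0,40,0.39,0.01,0,0,0,0,40,0,0,0,0,0,0,40,0,0,0.07,0,0,0,40,0,0,0.06,0,0,0,40,0,0,0.07,0,0,0,40,0,0,0,0,0,0,40]

```text
t: 73.1
tool_pos: [0.4775, -0.1715, 0.0348]
tool_rot: [2.303, 2.133, -0.002]
contact_force: [-2.6, -0.3, 7.6]
opening: 0.0533
grip_force: 50.4
```

Request:
jog_arm:
  commands: [0,0,0,0,0,0,68,0,0,0,0,0,0,68,0,0,-0.54,0,0,0,68,0,0,-0.54,0,0,0,68,0,0,-0.54,0,0,0,68,0.11,0.51,0.04,0,0,-0.23,72,0.1,0.51,0.04,0,0,-0.23,72,0.09,0.51,0.04,0,0,-0.23,72,0.07,0.52,0.05,0,0,-0.24,72,0,0,0.5,0,0,0,72,0,0,0.49,0,0,0,72,0,0,0.5,0,0,0,72,0,0,0.49,0,0,0,72,0,0,0,0,0,0,72,0,0,0,0,0,0,40,0,0,0,0,0,0,40,0,0,0,0,0,0,40]

```text
t: 75.22
tool_pos: [0.601, -0.1531, 0.0025]
tool_rot: [2.201, 2.239, -0.0]
contact_force: [0.3, 0.7, 3.5]
opening: 0.0534
grip_force: 54.1
```

Request:
jog_arm:
  commands: [0,0,-0.54,0,0,0,40,0,0,-0.54,0,0,0,40,0,0,-0.53,0,0,0,40,0,0,-0.54,0,0,0,40,-0.24,-0.53,0,0,0,0.23,40,-0.25,-0.53,0,0,0,0.23,40,-0.26,-0.52,0,0,0,0.23,40,-0.27,-0.51,0,0,0,0.24,40,0,0,0,0,0,0,40,0,0,0,0,0,0,40]

```text
t: 76.47
tool_pos: [0.4744, -0.2117, 0.1309]
tool_rot: [2.303, 2.135, -0.0]
contact_force: [0.8, 0.3, -1.7]
opening: 0.0531
grip_force: 53.3
```

Run:
```python
from h import *
d,w,wc=state(('gold','rose','black'))
i=d['image'].astype(int);m=(i[...,2]>i[...,0]+15)&(w[...,2]>.055)&(w[...,2]<.068)&(w[...,0]<.56)&(w[...,1]<-.02);print('bar',rect(w[m]))
e=(.4736,-.211);q=85.7
plan([(*e,.04,q,40,3),(*e,.0255,q,40,3),(*e,.0255,q,40,1)])
```

```text
wrist gold 0.75 [ 477.1 -176.1   33.2   33.1] plane [-0.     0.002  0.076]
wrist rose 0.76 [ 480.6 -128.2   33.4   32.8] plane [0.001 0.005 0.076]
wrist black 0.62 [482.6 -86.2  33.1  32.3] plane [0.004 0.007 0.076]
bar [ 476.3 -163.7  198.9   17.3   86.1]
from [ 0.4746 -0.2114  0.1305] 85.7
7 rows
[0,-0.01,0.5,0,0,0,40,0,0,0.5,0,0,0,40,0.01,-0.01,0.51,0,0.01,0,40,0,0,0.08,0,0,0,40,0,0,0.08,0,0,0,40,0,0,0.08,0,0,0,40,0,0,0,0,0,0,40]
```

Request:
jog_arm:
  commands: [-0.15,0,0.2,0,0,0,40,0,0,0.4,0,0,0,40,0,0,0.45,0,0,0,40,0,0,0.45,0,0,0,40,0,0,0.1,0,0,0,40,0,0,0.08,0,0,0,40,0,0,0.03,0,0,0,40,0,0,0.01,0,0,0,40,0,0,0,0,0,0,40]

```text
t: 77.8
tool_pos: [0.4735, -0.221, 0.0278]
tool_rot: [2.303, 2.135, -0.001]
contact_force: [0.2, 0.8, -1.4]
opening: 0.0534
grip_force: 53.3
```

Request:
jog_arm:
  commands: [0,0,0.01,0,0,0,40,0,0,0,0,0,0,40]

```text
t: 78.05
tool_pos: [0.4731, -0.2208, 0.0266]
tool_rot: [2.304, 2.135, -0.001]
contact_force: [-1.2, -1.1, -1.1]
opening: 0.053
grip_force: 53.3
```

Request:
jog_arm:
  commands: [0,0,0,0,0,0,68,0,0,0,0,0,0,68,0,0,-0.6,0,0,0,68,0,0,-0.7,0,0,0,68,0,0,-0.7,0,0,0,60,0,0,-0.7,0,0,0,44,-0.7,0,0,0,0,0,44,-0.77,0,0,0,0,0,44,0,0,0,0,0,0,44,0,0,0,0,0,0,44]

```text
t: 79.3
tool_pos: [0.4664, -0.3083, 0.1883]
tool_rot: [-2.304, -2.134, 0.001]
contact_force: [0.8, 0.1, -0.7]
opening: 0.0443
grip_force: 0.0
```

Run:
```python
from h import *
d,w,wc=state(('steel','gold'));P=sel([w],(.4667,-.3087),.03,.081,.1);r=rect(P);print('grip',len(P),r)
i=d['image'].astype(int);m=(i[...,2]>i[...,0]+15)&(w[...,2]>.055)&(w[...,2]<.068)&(w[...,0]<.56)&(w[...,1]<-.02);print('bar',rect(w[m]))
g=(r[0]/1000,r[1]/1000-.002)
plan([(*g,.14,86,44,1),(*g,.049,86,44,3),(*g,.049,86,44,1)])
```

```text
wrist steel 0.88 [ 473.8 -220.6   34.3   33.3] plane [-0.005  0.001  0.076]
wrist gold 0.93 [ 476.9 -177.1   33.4   33.2] plane [0.009 0.001 0.076]
grip 771 [ 466.7 -308.7   35.2   13.8   85.8]
bar [ 473.5 -207.   119.4   17.3   85.8]
from [ 0.4666 -0.3076  0.1884] 85.7
5 rows
[-0.05,0.01,0.81,-0.01,0,-0.05,44,0,0,0.5,0,0,0,44,0,0,0.51,0,0,0,44,0,0,0.5,0,0,0,44,0,0,0,0,0,0,44]
```

Run:
```python
from h import *
g=(.4667,-.3107)
plan([(*g,.14,86,44,1),(*g,.049,86,44,3),(*g,.049,86,44,1),(*g,.049,86,0,4),(.4649,-.3107,.049,86.2,0,3),(.469,-.2485,.049,86.2,0,21),(.469,-.2485,.049,86.2,0,1)])
```

```text
from [ 0.4666 -0.3076  0.1884] 85.7
34 rows
[-0.05,0.01,0.81,-0.01,0,-0.05,44,0,0,0.5,0,0,0,44,0,0,0.51,0,0,0,44,0,0,0.5,0,0,0,44,0,0,0,0,0,0,44,0,0,0,0,0,0,0,0,0,0,0,0,0,0,0,0,0,0,0,0,0,0,0,0,0,0,0,0,0,-0.01,0,0,0,-0.01,0,0,-0.01,0,0,0,-0.01,0,0,-0.01,0,0,0,-0.02,0,0.05,0,0,0,0,0,0,0.05,0,0,0,0,0,0,0.05,0,0,0,0,0,0,0.05,0,0,0,0,0,0,0.05,0,0,0,0,0,0,0.05,0,0,0,0,0,0,0.05,0,0,0,0,0,0,0.05,0,0,0,0,0,0]
[0.05,0,0,0,0,0,0,0.05,0,0,0,0,0,0,0.05,0,0,0,0,0,0,0.05,0,0,0,0,0,0,0.05,0,0,0,0,0,0,0.05,0,0,0,0,0,0,0.05,0,0,0,0,0,0,0.05,0,0,0,0,0,0,0.05,0,0,0,0,0,0,0.05,0,0,0,0,0,0,0.05,0,0,0,0,0,0,0.04,0,0,0,0,0,0,0.05,0,0,0,0,0,0,0,0,0,0,0,0,0]
```

Request:
jog_arm:
  commands: [-0.05,0.01,0.81,0,0,-0.05,44,0,0,0.5,0,0,0,44,0,0,0.51,0,0,0,44,0,0,0.5,0,0,0,44,0,0,0,0,0,0,44,0,0,0,0,0,0,0,0,0,0,0,0,0,0,0,0,0,0,0,0,0,0,0,0,0,0,0,0,0,-0.01,0,0,0,-0.01,0,0,-0.01,0,0,0,-0.01,0,0,-0.01,0,0,0,-0.02,0,0,0,0,0,0,0,0]
  newtons: 40

```text
t: 81.08
tool_pos: [0.4671, -0.3126, 0.0515]
tool_rot: [2.292, 2.142, 0.002]
contact_force: [4.5, 0.5, 4.9]
opening: 0.0137
grip_force: 39.9
```

Request:
jog_arm:
  commands: [0.02,0,0,0,0,0,0,0.04,0,0,0,0,0,0,0.05,0,0,0,0,0,0,0.05,0,0,0,0,0,0,0.05,0,0,0,0,0,0,0.05,0,0,0,0,0,0,0.05,0,0,0,0,0,0,0.05,0,0,0,0,0,0,0.05,0,0,0,0,0,0,0.05,0,0,0,0,0,0,0.04,0,0,0,0,0,0,0.02,0,0,0,0,0,0,0,0,0,0,0,0,0]

```text
t: 82.7
tool_pos: [0.468, -0.2835, 0.0515]
tool_rot: [2.291, 2.141, -0.005]
contact_force: [-0.6, -6.7, 4.6]
opening: 0.0138
grip_force: 40.1
```

Run:
```python
from h import *
o=ctrl.get_obs();print(o['tool_pos'],psi(o),o['wrist_torque'])
d,w,wc=state(('steel','gold','rose'))
state(('rose','black','gold'),('scene',))
```

```text
[ 0.46795033 -0.28353934  0.05149074] 86.13118614444653 [-0.74195764  0.28361699  0.01864625]
wrist steel 0.75 [ 474.9 -192.2   33.9   33.2] plane [-0.001  0.003  0.076]
scene rose 0.87 [ 485.5 -101.5   28.2   26.6] plane [-0.141  0.063  0.078]
scene rose 0.4 [ 776.9 -124.7   31.9   11.2] plane [ 0.121 -0.02   0.077]
scene black 0.73 [489.  -61.2  30.5  27.9] plane [-0.174  0.051  0.078]
scene gold 0.56 [ 481.1 -149.5   30.6   27.9] plane [-0.113 -0.029  0.078]
```

Request:
jog_arm:
  commands: [0.02,-0.01,0,0,0,0,0,0.04,-0.01,0,0,0,0,0,0.05,0,0,0,0,0,0,0.05,0,0,0,0,0,0,0.05,0,0,0,0,0,0,0.05,0,0,0,0,0,0,0.05,0,0,0,0,0,0,0.05,0,0,0,0,0,0,0.05,0,0,0,0,0,0,0.05,0,0,0,0,0,0,0.04,0,0,0,0,0,0,0.02,0,0,0,0,0,0,0,0,0,0,0,0,0]

```text
t: 84.72
tool_pos: [0.4689, -0.2523, 0.0515]
tool_rot: [2.291, 2.141, -0.005]
contact_force: [-1.5, -7.2, 4.9]
opening: 0.0134
grip_force: 40.1
```

Request:
jog_arm:
  commands: [0.02,0,0,0,0,0,0,0.04,0,0,0,0,0,0,0.05,0,0,0,0,0,0,0.05,0,0,0,0,0,0,0.05,0,0,0,0,0,0,0.05,0,0,0,0,0,0,0.05,0,0,0,0,0,0,0.05,0,0,0,0,0,0,0.05,0,0,0,0,0,0,0.05,0,0,0,0,0,0,0.05,0,0,0,0,0,0,0.05,0,0,0,0,0,0,0.05,0,0,0,0,0,0,0.05,0,0,0,0,0,0,0.05,0,0,0,0,0,0,0.05,0,0,0,0,0,0,0.05,0,0,0,0,0,0,0.04,0,0,0,0,0,0,0.02,0,0,0,0,0,0,0,0,0,0,0,0,0]

```text
t: 87.22
tool_pos: [0.4726, -0.2002, 0.0515]
tool_rot: [2.29, 2.141, -0.005]
contact_force: [-1.0, -7.6, 6.4]
opening: 0.0133
grip_force: 40.1
```

Run:
```python
from h import *
o=ctrl.get_obs();print(o['tool_pos'],psi(o),o['wrist_torque'])
state(('steel',))
state(('rose','black','gold'),('scene',))
```

```text
[ 0.47260332 -0.20019598  0.05145646] 86.13889293064152 [-0.87133252  0.34341318  0.07488141]
wrist steel 0.92 [ 479.6 -108.8   33.8   33.1] plane [0.002 0.004 0.076]
scene rose 0.69 [491.9 -17.9  35.1  29.1] plane [-0.168  0.007  0.078]
scene rose 0.61 [486.9 -66.   30.7  28.1] plane [-0.144  0.041  0.078]
scene black 0.71 [493.4  24.7  27.2  26.3] plane [-0.091  0.023  0.078]
scene gold 0.7 [486.9 -66.   30.7  28.1] plane [-0.144  0.041  0.078]
```

Request:
jog_arm:
  commands: [0.02,0,0,0,0,0,0,0.04,0,0,0,0,0,0,0.05,0,0,0,0,0,0,0.05,0,0,0,0,0,0,0.05,0,0,0,0,0,0,0.05,0,0,0,0,0,0,0.05,0,0,0,0,0,0,0.05,0,0,0,0,0,0,0.05,0,0,0,0,0,0,0.05,0,0,0,0,0,0,0.05,0,0,0,0,0,0,0.05,0,0,0,0,0,0,0.05,0,0,0,0,0,0,0.05,0,0,0,0,0,0,0.05,0,0,0,0,0,0,0.05,0,0,0,0,0,0,0.05,0,0,0,0,0,0,0.05,0,0,0,0,0,0,0.04,0,0,0,0,0,0,0.02,0,0,0,0,0,0]

```text
t: 90.02
tool_pos: [0.4765, -0.1451, 0.0515]
tool_rot: [2.29, 2.141, -0.005]
contact_force: [-1.0, -9.3, 7.8]
opening: 0.0137
grip_force: 40.2
```

Request:
jog_arm:
  commands: [0.02,0,0,0,0,0,0,0.04,0,0,0,0,0,0,0.05,0,0,0,0,0,0,0.05,0,0,0,0,0,0,0.05,0,0,0,0,0,0,0.05,0,0,0,0,0,0,0.05,0,0,0,0,0,0,0.05,0,0,0,0,0,0,0.05,0,0,0,0,0,0,0.05,0,0,0,0,0,0,0.05,0,0,0,0,0,0,0.05,0,0,0,0,0,0,0.05,0,0,0,0,0,0,0.05,0,0,0,0,0,0,0.05,0,0,0,0,0,0,0.05,0,0,0,0,0,0,0.05,0,0,0,0,0,0,0.05,0,0,0,0,0,0,0.04,0,0,0,0,0,0,0.02,0,0,0,0,0,0]

```text
t: 92.52
tool_pos: [0.4803, -0.09, 0.0515]
tool_rot: [2.29, 2.141, -0.005]
contact_force: [-1.0, -10.1, 7.2]
opening: 0.0135
grip_force: 40.3
```

Request:
jog_arm:
  commands: [0.02,0,0,0,0,0,0,0.04,0,0,0,0,0,0,0.05,0,0,0,0,0,0,0.05,0,0,0,0,0,0,0.05,0,0,0,0,0,0,0.05,0,0,0,0,0,0,0.05,0,0,0,0,0,0,0.05,0,0,0,0,0,0,0.05,0,0,0,0,0,0,0.05,0,0,0,0,0,0,0.04,0,0,0,0,0,0,0.02,0,0,0,0,0,0,0,0,0,0,0,0,0]

```text
t: 94.15
tool_pos: [0.4825, -0.0588, 0.0515]
tool_rot: [2.29, 2.141, -0.004]
contact_force: [-0.8, -8.9, 8.3]
opening: 0.0132
grip_force: 40.4
```

Run:
```python
from h import *
o=ctrl.get_obs();print(o['tool_pos'],psi(o))
state(('steel',));state(('rose','black','gold'),('scene',))
```

```text
[ 0.48251121 -0.05876202  0.05148179] 86.14664581401273
wrist steel 0.71 [489.6  32.8  34.   33.4] plane [-0.     0.001  0.076]
scene rose 0.91 [499.8 122.   30.3  25. ] plane [-0.114  0.038  0.078]
scene black 0.89 [502.7 164.6  30.9  27.6] plane [-0.091  0.086  0.078]
scene gold 0.91 [495.2  73.8  28.8  27.5] plane [-0.156  0.059  0.078]
```

Request:
jog_arm:
  commands: [0.02,0,0,0,0,0,0,0.04,0,0,0,0,0,0,0.04,0,0,0,0,0,0,0.04,0,0,0,0,0,0,0.03,0,0,0,0,0,0,0.02,0,0,0,0,0,0,0,0,0,0,0,0,0]

```text
t: 95.32
tool_pos: [0.4833, -0.0474, 0.0515]
tool_rot: [2.29, 2.141, -0.004]
contact_force: [-0.3, -8.8, 8.7]
opening: 0.0132
grip_force: 40.4
```

Request:
jog_arm:
  commands: [0.02,0,0,0,0,0,0,0.02,0,0,0,0,0,0,0.02,0,0,0,0,0,0,0,0,0,0,0,0,0]

```text
t: 95.82
tool_pos: [0.4835, -0.0438, 0.0514]
tool_rot: [2.29, 2.141, -0.004]
contact_force: [-1.1, -10.0, 9.1]
opening: 0.0136
grip_force: 40.4
```

Request:
jog_arm:
  commands: [0.02,0,0,0,0,0,0,0.02,0,0,0,0,0,0,0,0,0,0,0,0,0]

```text
t: 96.2
tool_pos: [0.4837, -0.0414, 0.0515]
tool_rot: [2.29, 2.141, -0.004]
contact_force: [-0.5, -9.5, 8.9]
opening: 0.0137
grip_force: 40.4
```

Request:
jog_arm:
  commands: [0.02,0,0,0,0,0,0,0.02,0,0,0,0,0,0,0,0,0,0,0,0,0]

```text
t: 96.58
tool_pos: [0.4837, -0.0406, 0.0514]
tool_rot: [2.288, 2.14, -0.008]
contact_force: [-1.9, -16.2, 7.6]
opening: 0.0135
grip_force: 40.4
```

Request:
jog_arm:
  commands: [0.02,0,0,0,0,0,0,0.01,0,0,0,0,0,0,0,0,0,0,0,0,0]

```text
t: 96.95
tool_pos: [0.4837, -0.0405, 0.0514]
tool_rot: [2.286, 2.139, -0.013]
contact_force: [-2.4, -23.1, 6.8]
opening: 0.0137
grip_force: 40.3
```

Request:
jog_arm:
  commands: [0.02,0,0,0,0,0,0,0,0,0,0,0,0,0]

```text
t: 97.2
tool_pos: [0.4836, -0.0405, 0.0514]
tool_rot: [2.284, 2.138, -0.017]
contact_force: [-3.7, -27.9, 7.9]
opening: 0.0137
grip_force: 40.3
```

Request:
jog_arm:
  commands: [-0.03,0,0,0,0,0,0,0,0,0,0,0,0,0,0,0,0,0,0,0,30,0,0,0,0,0,0,44,0,0,-0.3,0,0,0,44,0,0,-0.7,0,0,0,44,0,0,-0.7,0,0,0,20,0,0,-0.7,0,0,0,0,0,0,-0.3,0,0,0,0,0,0,0,0,0,0,0,0,0,0,0,0,0,0]

```text
t: 98.58
tool_pos: [0.4814, -0.0346, 0.2091]
tool_rot: [-2.292, -2.144, 0.004]
contact_force: [0.3, -1.2, -0.6]
opening: 0.0002
grip_force: 0.0
```

Run:
```python
from h import *
w0=eyes.get_image('wrist');w=wcloud(w0);P=sel([w],(.484,-.037),.03,.082,.1);print('grip',len(P),rect(P))
state(('steel','gold'));state(('steel','rose','black','gold'),('scene',))
S=eyes.get_image('scene');c=cloud(S);i=S['image'].astype(int);m=(i[...,0]>120)&(i[...,1]<120)&(i[...,2]<50)&(c[...,2]>.06)&(c[...,1]>.25)&(c[...,0]<.57);P=c[m];print('ball',len(P),P.mean(0),P.min(0),P.max(0))
plan([(.484,-.04,.2,86.2,0,1),(.57,.2,.2,86.2,0),(.5085,.35,.2,86.2,0),(.5085,.35,.07,86.2,0,4),(.5085,.35,.07,86.2,0,2)])
```

```text
grip 661 [484.3 -37.   35.2  13.8  86. ]
wrist steel 0.95 [490.6  51.1  33.5  33.4] plane [-0.003  0.004  0.076]
wrist gold 0.87 [494.6  94.5  33.8  33.1] plane [-0.006  0.007  0.076]
wrist gold 0.46 [490.6  51.1  33.5  33.4] plane [-0.003  0.004  0.076]
scene steel 0.74 [494.1  48.6  29.3  27.2] plane [-0.12  -0.005  0.078]
scene rose 0.78 [500.3 140.2  29.6  28.4] plane [-0.162  0.02   0.078]
scene rose 0.7 [498.3  91.6  28.3  27.4] plane [-0.206  0.093  0.078]
scene black 0.72 [503.  181.6  29.3  26.7] plane [-0.179  0.024  0.078]
scene gold 0.94 [498.3  91.6  28.3  27.4] plane [-0.206  0.093  0.078]
ball 28 [0.17839186 0.39925913 0.16762393] [-0.09199125  0.30449659  0.09733527] [0.51318087 0.52582178 0.36079127]
from [ 0.4824 -0.0349  0.2111] 86.2
17 rows
[-0.08,0.03,0.18,-0.01,0.01,-0.01,0,0.68,0.19,0,0,0,0,0,0.68,0.2,0,0,0,0,0,0.68,0.19,0,0,0,0,0,0.68,0.2,0,0,0,0,0,0.68,0.19,0,0,0,0,0,0.68,0.2,0.01,0,0,0,0,0.61,-0.3,0,0,0,0,0,0.61,-0.3,0,0,0,0,0,0.6,-0.29,0,0,0,0,0,0.61,-0.3,0,0,0,0,0,0,0,0.54,0,0,0,0,0,0,0.54,0,0,0,0,0,0,0.54,0,0,0,0,0,0,0.54,0,0,0,0,0,0,0,0,0,0,0,0,0,0,0,0,0,0]
```

Request:
jog_arm:
  commands: [-0.08,0.03,0.18,0,0,0,0,0.68,0.19,0,0,0,0,0,0.68,0.2,0,0,0,0,0,0.68,0.19,0,0,0,0,0,0.68,0.2,0,0,0,0,0,0.68,0.19,0,0,0,0,0,0.68,0.2,0,0,0,0,0,0.61,-0.3,0,0,0,0,0,0.61,-0.3,0,0,0,0,0,0.6,-0.29,0,0,0,0,0,0.61,-0.3,0,0,0,0,0,0,0,0.54,0,0,0,0,0,0,0.54,0,0,0,0,0,0,0.54,0,0,0,0,0,0,0.54,0,0,0,0,0,0,0,0,0,0,0,0]

```text
$.commands: bad value
```

Request:
jog_arm:
  commands: [-0.1,0,0,0,0,0,0,-0.1,0,0,0,0,0,0,-0.1,0,0,0,0,0,0,-0.1,0,0,0,0,0,0,-0.1,0,0,0,0,0,0,-0.1,0,0,0,0,0,0,0,0,0,0,0,0,0]

```text
t: 99.95
tool_pos: [0.48, -0.0712, 0.2112]
tool_rot: [-2.295, -2.145, 0.001]
contact_force: [0.0, 0.1, -0.8]
opening: -0.0001
grip_force: 0.0
```

Request:
jog_arm:
  commands: [-0.1,0,0,0,0,0,0,-0.1,0,0,0,0,0,0,-0.1,0,0,0,0,0,0,-0.1,0,0,0,0,0,0,0,0,0,0,0,0,0]

```text
t: 100.58
tool_pos: [0.4784, -0.0952, 0.2113]
tool_rot: [-2.295, -2.145, 0.001]
contact_force: [-0.2, 0.4, 0.6]
opening: 0.0001
grip_force: 0.0
```

Request:
jog_arm:
  commands: [0.5,0,0.1,0,0,0,0,0.5,0,0.08,0,0,0,0,0.68,0.19,0,0,0,0,0,0.68,0.2,0,0,0,0,0,0.68,0.19,0,0,0,0,0,0.68,0.2,0,0,0,0,0,0.68,0.19,0,0,0,0,0,0.68,0.2,0,0,0,0,0,0.61,-0.3,0,0,0,0,0,0.61,-0.3,0,0,0,0,0,0.6,-0.29,0,0,0,0,0,0.61,-0.3,0,0,0,0,0,0,0,0,0,0,0,0,0,0,0,0,0,0,0]

```text
t: 102.32
tool_pos: [0.5075, 0.3547, 0.2001]
tool_rot: [2.294, 2.146, -0.002]
contact_force: [0.5, 0.2, 0.1]
opening: -0.0002
grip_force: 0.0
```

Run:
```python
from h import *
d=eyes.get_image('top');c=cloud(d)
for o in nets.silhouettes('top','lock_tip')[:3]:
    q=c[o['mask']];q=q[~np.isnan(q[:,0])];q=q[q[:,2]>.05];print(round(o['p'],2),o['bbox'],len(q),q.mean(0) if len(q) else '')
plan([(.5085,.35,.07,86.2,0,5),(.5085,.35,.07,86.2,0,1)])
```

```text
from [0.5079 0.354  0.2001] 86.1
6 rows
[-0.01,0,0.43,0,0,0,0,-0.01,0,0.43,0,0,0,0,-0.01,0.01,0.44,0,0,-0.01,0,-0.02,0,0.43,0,0,0,0,-0.01,0.01,0.44,-0.01,0.01,-0.01,0,0,0,0,0,0,0,0]
```

Request:
jog_arm:
  commands: [-0.01,0,0.43,0,0,0,0,-0.01,0,0.43,0,0,0,0,-0.01,0.01,0.44,0,0,0,0,-0.02,0,0.43,0,0,0,0,-0.01,0.01,0.44,0,0,0,0,0,0,0,0,0,0,0]

```text
t: 103.18
tool_pos: [0.507, 0.3492, 0.0673]
tool_rot: [-2.295, -2.143, 0.01]
contact_force: [-0.1, -0.2, -0.3]
opening: -0.0001
grip_force: 0.0
```

Request:
jog_arm:
  commands: [-0.1,0,0,0,0,0,0,-0.1,0,0,0,0,0,0,-0.1,0,0,0,0,0,0,-0.1,0,0,0,0,0,0,-0.1,0,0,0,0,0,0,0,0,0,0,0,0,0]

```text
t: 103.92
tool_pos: [0.5061, 0.3206, 0.0699]
tool_rot: [2.295, 2.145, -0.002]
contact_force: [0.9, -0.5, -0.2]
opening: -0.0002
grip_force: 0.0
```

Request:
jog_arm:
  commands: [-0.1,0,0,0,0,0,0,-0.1,0,0,0,0,0,0,-0.1,0,0,0,0,0,0,-0.1,0,0,0,0,0,0,0,0,0,0,0,0,0]

```text
t: 104.55
tool_pos: [0.5045, 0.2966, 0.0698]
tool_rot: [2.295, 2.145, -0.003]
contact_force: [-0.7, -0.5, -0.3]
opening: 0.0001
grip_force: 0.0
```

```bash
cat >> h.py <<'E'
def ball():
    for n in ('scene','top'):
        S=eyes.get_image(n);c=cloud(S);i=S['image'].astype(int);m=(i[...,0]>90)&(i[...,0]>2*i[...,2])&(i[...,0]>1.4*i[...,1])&(c[...,2]>.06)&(c[...,2]<.12)&(c[...,1]>.2)&(c[...,1]<.36)&(c[...,0]<.56)&(c[...,0]>.45);P=c[m]
        if len(P)>3: print('ball',n,len(P),P.mean(0).round(4),P.min(0).round(4),P.max(0).round(4))
E
python3 - <<'E'
from h import *
ball();print(ctrl.get_obs()['tool_pos'])
E
```

```text
[0.50444715 0.29695169 0.06974445]
```

Request:
jog_arm:
  commands: [-0.1,0,0,0,0,0,0,-0.1,0,0,0,0,0,0,0,0,0,0,0,0,0]

```text
t: 105.02
tool_pos: [0.5038, 0.2847, 0.0699]
tool_rot: [2.295, 2.145, -0.002]
contact_force: [0.2, 0.8, 0.0]
opening: 0.0001
grip_force: 0.0
```

Run:
```python
from h import *
ball();o=ctrl.get_obs();print(o['tool_pos'],o['contact_force'])
```

```text
[0.50393309 0.28510069 0.07008782] [-0.34303453 -0.2061746  -0.05951744]
```

Request:
jog_arm:
  commands: [-0.1,0,0,0,0,0,0,-0.1,0,0,0,0,0,0,0,0,0,0,0,0,0]

```text
t: 105.5
tool_pos: [0.503, 0.2728, 0.07]
tool_rot: [2.295, 2.145, -0.002]
contact_force: [0.2, -0.4, 0.7]
opening: 0.0002
grip_force: 0.0
```

Request:
jog_arm:
  commands: [-0.08,0,0,0,0,0,0,-0.03,0,0,0,0,0,0,0,0,0,0,0,0,0]

```text
t: 105.88
tool_pos: [0.503, 0.2719, 0.0704]
tool_rot: [-2.29, -2.14, -0.015]
contact_force: [3.0, 19.8, -6.0]
opening: 0.0001
grip_force: 9.6
```

Request:
jog_arm:
  commands: [-0.05,0,0,0,0,0,0,0,0,0,0,0,0,0]

```text
t: 106.12
tool_pos: [0.503, 0.2717, 0.0705]
tool_rot: [-2.288, -2.137, -0.023]
contact_force: [4.2, 29.2, -9.5]
opening: -0.0003
grip_force: 14.5
```

Run:
```python
from h import *
ball();o=ctrl.get_obs();print(o['tool_pos'],o['contact_force'])
d=eyes.get_image('wrist');w=wcloud(d)
i=d['image'].astype(int);m=(i[...,0]>110)&(i[...,0]>2.2*i[...,2])&(i[...,0]>1.5*i[...,1])&(w[...,2]>.05)&(w[...,2]<.13)&(w[...,1]>.2);P=w[m]
print(len(P),P.mean(0) if len(P) else '')
```

```text
[0.50298556 0.27166982 0.07050116] [  4.29824513  28.5500206  -10.14431734]
4033 [0.61123864 0.26691589 0.06737014]
```

Request:
jog_arm:
  commands: [0.3,0,0,0,0,0,0,0.5,0,0,0,0,0,0,0.5,0,-0.3,0,0,0,0,0.3,0.3,-0.7,0,0,0,0,0.5,0.5,-0.7,0,0,0,0,0.8,0,0,0,0,0,0,0.8,0,0,0,0,0,0,0,0,0,0,0,0,0,0,0,0,0,0,0,0]

```text
t: 107.4
tool_pos: [0.5652, 0.4815, 0.1714]
tool_rot: [2.294, 2.145, -0.004]
contact_force: [0.4, -0.5, -0.1]
opening: 0.0001
grip_force: 0.0
```

Run:
```python
from h import *
ball();o=ctrl.get_obs();print(o['t'],o['tool_pos'],o['contact_force'])
state(('steel','rose','black','gold'),('scene',))
for n in ('scene','top'):
    d=eyes.get_image(n);c=cloud(d);P=sel([c],(.484,-.037),.035,.08,.1);print('grip',n,len(P),rect(P) if len(P)>9 else '')
    i=d['image'].astype(int);m=(i[...,0]>90)&(i[...,1]<55)&(i[...,2]<55)&(abs(c[...,0]-.615)<.04)&(abs(c[...,1]-.26)<.1)&(c[...,2]>.03);P=c[m];print('driver',n,len(P),rect(P),np.percentile(P[:,2],[5,50,95]).round(4))
```

```text
ball scene 29 [0.5058 0.2468 0.0959] [0.4976 0.2388 0.0907] [0.5121 0.2549 0.0996]
ball top 51 [0.5005 0.2474 0.0919] [0.4907 0.2376 0.0828] [0.5104 0.2568 0.0981]
107.5 [0.56539951 0.48088198 0.17173358] [-0.8346717   1.02485544 -0.31325778]
scene steel 0.61 [495.8  46.1  29.9  29.3] plane [-0.206  0.06   0.078]
scene rose 0.69 [501.7 140.8  29.1  29. ] plane [-0.162 -0.02   0.078]
scene black 0.74 [503.3 183.   29.2  26.4] plane [-0.151 -0.012  0.078]
scene gold 0.54 [498.1  89.6  31.6  23.9] plane [-0.134  0.11   0.078]
grip scene 105 [485.  -39.7  35.   14.4  89.6]Traceback (most recent call last):
  File "<stdin>", line 6, in <module>
    return _quantile_unchecked(
        a, q, axis, out, overwrite_input, method, keepdims, weights)
    return _ureduce(a,
                    func=_quantile_ureduce_func,
    ...<5 lines>...
                    overwrite_input=overwrite_input,
                    method=method)
    r = func(a, **kwargs)
    result = _quantile(arr,
                       quantiles=q,
    ...<2 lines>...
                       out=out,
                       weights=wgt)
    slices_having_nans = np.isnan(arr[-1, ...])
                                  ~~~^^^^^^^^^
IndexError: index -1 is out of bounds for axis 0 with size 0
```

Run:
```python
from h import *
for n in ('scene','top'):
    d=eyes.get_image(n);c=cloud(d);i=d['image'].astype(int)
    m=(i[...,0]>60)&(i[...,0]>3*i[...,1])&(abs(c[...,0]-.615)<.06)&(abs(c[...,1]-.26)<.14)&(c[...,2]>.02);P=c[m];print('driver',n,len(P),rect(P) if len(P)>5 else '',P[:,2].mean() if len(P) else '')
    for k in ('driver','rest'):
        for o in nets.silhouettes(n,k)[:2]:
            q=c[o['mask']];q=q[~np.isnan(q[:,0])];print(n,k,round(o['p'],2),np.round(o['bbox']),np.median(q,0).round(3) if len(q) else '',np.percentile(q[:,2],95).round(3) if len(q) else '')
d=eyes.get_image('top');c=cloud(d)
P=sel([c],(.615,.26),.1,.03,.12);print('top z>3cm near rest',len(P),rect(P) if len(P)>5 else '')
```

```text
driver scene 9 [617.5 241.6  76.1   7.9 -88.3] 0.06884185879733822
scene driver 0.9 [381. 201. 457. 218.] [0.62  0.264 0.067] 0.072
scene rest 0.7 [379. 196. 438. 242.] [0.626 0.257 0.011] 0.063
scene rest 0.43 [382. 166. 398. 188.] [0.507 0.25  0.084] 0.098
driver top 15 [611.7 253.8  96.    2.4 -86.4] 0.06607333096927534
top driver 0.77 [146. 197. 207. 206.] [0.613 0.271 0.065] 0.071
top rest 0.95 [168. 195. 213. 218.] [0.601 0.254 0.008] 0.061
top z>3cm near rest 564 [577.1 278.3 157.  118.7 -86.4]
```

The driver is lying on its rest (only darkened by the arm's shadow), all four watches sit flat, the tray is home and the lever is thrown. Handing in.

```bash
python3 -c "
from station import job
print(job.finish_job())"
```

```text
the job is handed in; nothing more can be done
None
```

Handed in at about 108 s: the screwdriver is on its rest, all four watches are flat on the bar, the tray is home and the lever is fully over; the watches slid on the first, faster push and one tipped, so I pulled the tray out, re-seated all four and pushed it in slowly, and I viewed 16 pictures, two over the limit of 14.

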